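# Lay the rinsed instrument holder on its side to dry

## Robot

A 6-joint arm with a two-finger parallel gripper is mounted at the origin on the work surface. World frame = base frame: x ahead of the robot, y to its left, z up, the work surface at z = 0. Lengths are in mm, angles in rad, forces in N, time in s.
With the tool pointing down it reaches from about 375 to 975 mm from the base axis. Payload 3.8 kg.
Tool frame: the origin (TCP) lies midway between the tips of the shut fingers; the grasp point (between the pads) lies 19 mm behind it; z points along the fingers, x is the direction in which the jaws open and shut, and the axes are right-handed (so a half turn about z gives the same grasp; the last joint's range is limited). The gripper opens to 88 mm and grips with 3 to 60 N. Pads are 18 mm wide; open, the fingers measure 123 mm over their backs; the gripper's body (75 mm by 187 mm) begins 45 mm behind the grasp point.
Start: joints at [-0.037, 0.264, 1.604, -0, 1.274, -0.037], TCP at [674.995, -0.002, 238.706] pointing down, gripper open.
Joint ranges: [-2.63, 2.63], [-0.94, 2.18], [0.31, 2.57], [-1.31, 4.45], [0, 2.66], [-2.55, 2.55]. Speed limits (rad/s): [2.57, 2.57, 3.14, 3.14, 3.14, 3.14].

## Interface

Orientations are given as a 3x3 rotation matrix whose columns are the frame's x, y, z axes.
In Python, from station import env gives the robot as it stands. The module is installed in compiled form; this text tells all that it offers.
- The arm moves only by the shell command python3 -m pendant 'ROWS'. ROWS is JSON, a list of rows, each an object of numbers: "tx", "ty", "tz": the shift along the tool's x, y, z scaled (see below); "turn": the turn about the tool's z scaled (see below); "grip": the gripper command: -1 is shut, 1 is fully open, values between are in proportion. A call has 1 to 12 rows; each row shifts and turns the commanded pose from where the row before left it, along the tool's axes as they then stand; what a row does not reach is not made up. The controller multiplies each number of a shift by 5 cm and each number of a turn by 0.1 rad. A row lasts 1/10 s, in which the tool goes at most 50 mm and 8.59 degrees, less where a joint would pass 70% of its speed; a pose out of reach is approached as far as the arm can. A call with a number of a shift or a turn outside -1 to 1 is refused whole. A call with a gripper value outside its range is refused whole. The fingers move at their own pace and stop on an object; the grip force is fixed at half the most. Time passes only in rows, so rows that do not move let the fingers close. It gives the time, the measured TCP pose, the force and the opening at its end, in the units of the state.
- env.get_state(): the state, without advancing time (a new reading comes with each control period).
- env.capture(name): name is "scene" or "side" or "wrist"; returns a dict with "frame" (384x512x3 uint8, blue, green, red), "vfov" (degrees; the focal length in pixels is half the picture's height over the tangent of half this angle, whatever the lens; pixels are square), "cx", "cy" (the principal point, pixels), "pose" (4x4, takes a point from camera to world coordinates). Camera axes: x right, y up, looking along -z (the intrinsics and any distortion apply to the point x, -y, -z); pixel columns grow to the right and rows downward; lengths in mm; the calibration is good to about 2 mm. A picture is of the moment at which its call begins. There is no depth.
- env.sign_off(): hands the job in, once; it reports no verdict.
The state is a dict: "clock": time; "qpos": joint angles; "qd": joint speeds; "joint_efforts": joint torques, N m; "eef_pos": TCP position; "ee_rot": TCP orientation; "wrist_force": force on the tool from outside, world axes, zero at the start; "moment": the same for the moment, N m; "width": finger opening in mm.
Only numpy, scipy, OpenCV 4.12 (cv2) and the standard library are available. Lean on these libraries where they do the work, as an engineer would, in place of code of your own. Each camera call takes 0.05 s, during which the arm holds its last target.

## Task

The tall, open-topped steel instrument holder stands upright on the white drying board. Tip it over with the fingers onto its side, away from the board's raised stop, and let it down gently under control instead of letting it fall; then push it along the board until its base sits squared up against the stop, and move clear. Do not lift or carry the holder off the board, and leave the two bottles and the small drum where they stand.

Things in the scene. Friction and masses are not known exactly. Their poses are not given: they have to be found in the camera images.
- board: White plastic drying board, fixed, 375 x 160 mm, top surface 10 mm above the table. Origin on the table under it; x runs along the board, away from the stop. The stop is a raised bar across one end, 150 mm wide, 15 mm thick, its top 75 mm above the table; its face is at x = -165 mm, the board's open end at x = +195 mm.
- stop_face (a point): Middle of the stop's face, at the level of the board's top surface (10 mm above the table); axes as the board.
- holder: Loose open-topped steel box, 66 (x) by 96 (y) mm, 180 tall (z), 0.3 to 0.5 kg. Walls 4 mm, floor 12 mm; cavity 58 x 88 mm. Centre of mass about 64 mm above the base: it overbalances about 27 degrees from upright. Origin: centre of the base's underside, z to the mouth. Starts upright on the board, x along the board's x within 9 degrees, 15 to 80 mm clear of the stop. Ordinary friction.
- mouth (a point): Centre of the holder's open mouth, in the plane of the rim, 180 mm along the holder's z from its base; axes as the holder.
- foot_edge (a point): Middle of the holder's bottom edge on its +x side (33 mm from the base's centre), the edge farthest from the stop, over which it is to be tipped; axes as the holder.
- bottle_tall: Bystander: amber bottle 54 mm across, 125 mm tall, standing; origin at the centre of its underside.
- bottle_short: Bystander: amber bottle 48 mm across, 95 mm tall, standing; origin at the centre of its underside.
- drum: Bystander: steel drum with a lid and a small knob, 84 mm across, 92 mm tall, standing; origin at the centre of its underside.
Not all that is in view belongs to the job. What is shaped like the holder but red is not meant.

How it is judged:
By the outcome, as a careful person would: the job done as asked, in the order asked, and still so for the second after the job is handed in, with the robot touching nothing.
It also fails if it takes over 72 s, if anything falls off the work surface, if the arm or the gripper's body presses on something with over 40 N, if the wrist force passes 120 N, or if a joint passes its speed limit or range.

## Working session

There is one attempt and no reset: what is moved stays moved. The work goes in short steps, Python scripts to look and compute and a shell command to move; the robot and the scene stay as the last step left them, time stands still between calls to the robot, and variables do not carry over. Pictures are saved under pics/ and viewed, and the job is handed in when it is done.

```bash
mkdir -p pics; ls
cat > h.py <<'E'
import numpy as np, cv2
from station import env
def snap(n,f):
    c=env.capture(n); cv2.imwrite('pics/'+f,c['frame']); return c
E
python3 - <<'E'
from h import *
np.set_printoptions(precision=3,suppress=True)
import pickle
for n in("scene","side","wrist"):
    c=snap(n,n+'0.png'); pickle.dump(c,open(n+'0.pkl','wb'))
    print(n,{k:v for k,v in c.items() if k!='frame'})
print(env.get_state())
E
```

```text
pics
scene {'vfov': 48.13219712179652, 'cx': 259.2326597873289, 'cy': 198.70862131951543, 'pose': array([[   0.886,   -0.39 ,    0.251,  790.844],
       [   0.464,    0.745,   -0.479, -457.687],
       [   0.   ,    0.541,    0.841,  880.755],
       [   0.   ,    0.   ,    0.   ,    1.   ]])}
side {'vfov': 51.05958765701452, 'cx': 264.74122201456265, 'cy': 197.6322960776638, 'pose': array([[ -0.995,   0.057,  -0.085, 481.319],
       [ -0.102,  -0.468,   0.878, 635.187],
       [  0.01 ,   0.882,   0.471, 491.38 ],
       [  0.   ,   0.   ,   0.   ,   1.   ]])}
wrist {'vfov': 71.42431585768155, 'cx': 258.9766067672891, 'cy': 193.5445062572836, 'pose': array([[  1.   ,  -0.001,   0.001, 674.752],
       [  0.   ,   0.961,   0.278,  71.186],
       [ -0.001,  -0.278,   0.961, 383.8  ],
       [  0.   ,   0.   ,   0.   ,   1.   ]])}
{'clock': 0.15, 'qpos': array([-0.037,  0.265,  1.605, -0.   ,  1.274, -0.037]), 'qd': array([ 0.001, -0.003, -0.003, -0.001,  0.   , -0.   ]), 'joint_efforts': array([ -0.   , -50.285, -35.747,   0.073,   0.025,  -0.   ]), 'eef_pos': array([674.45 ,   0.022, 237.701]), 'ee_rot': array([[ 1.   ,  0.   , -0.002],
       [ 0.   , -1.   ,  0.   ],
       [-0.002, -0.   , -1.   ]]), 'wrist_force': array([ 0.175,  0.383, -0.161]), 'moment': array([-0.02 , -0.011, -0.002]), 'width': 88.16579781888566}
```

View pics/scene0.png

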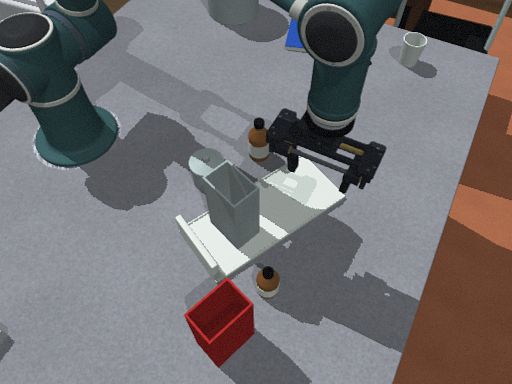

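View pics/side0.png

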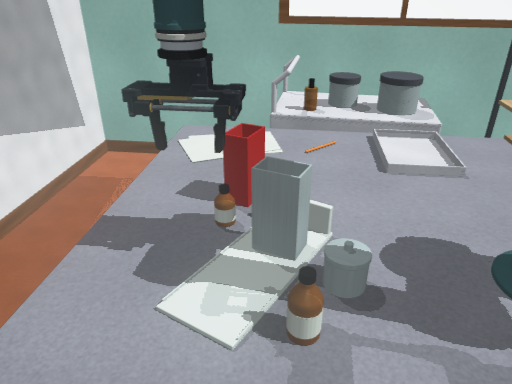

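View pics/wrist0.png

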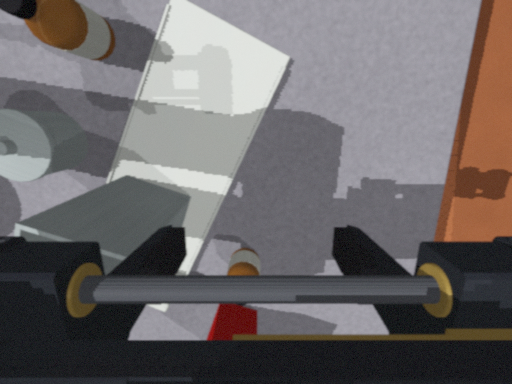

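The scene view shows the holder at about (232,205), the stop running from (180,218) to (222,278), and the board's open end near (300,165)-(345,198). The tall bottle is at (259,140), the short one at (267,285), and the drum at (207,165), behind the holder. The red box at (222,322) is the decoy. I'll zoom in for accurate corner positions.

Run:
```python
import cv2
a=cv2.imread('pics/scene0.png')[110:300,165:365]; cv2.imwrite('pics/sc_z.png',cv2.resize(a,None,fx=3.0,fy=3.0,interpolation=cv2.INTER_CUBIC))
a=cv2.imread('pics/side0.png')[150:350,155:385]; cv2.imwrite('pics/si_z.png',cv2.resize(a,None,fx=3.0,fy=3.0,interpolation=cv2.INTER_CUBIC))
```

```text
(no output)
```

View pics/sc_z.png

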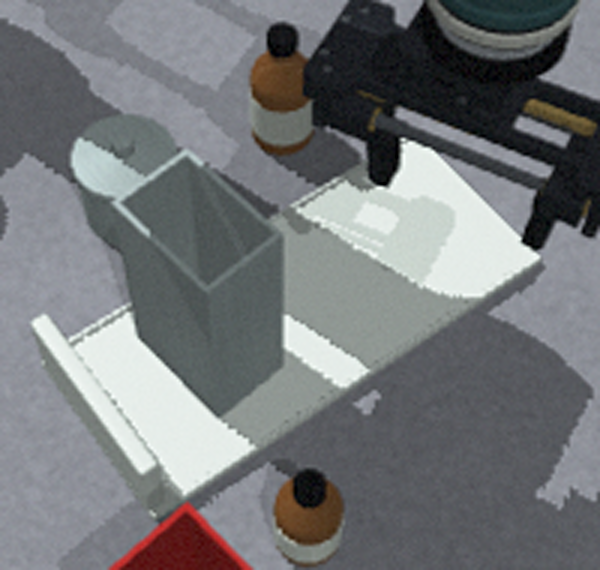

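View pics/si_z.png

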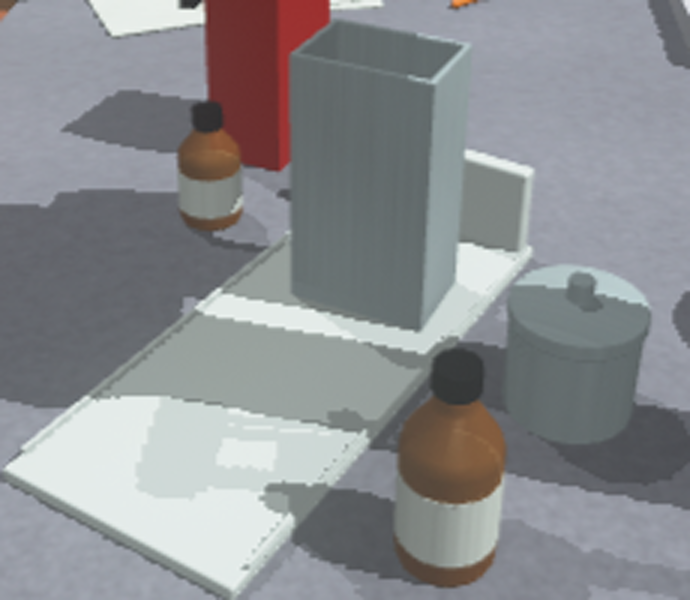

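```bash
cat >> h.py <<'E'
import pickle
from scipy.optimize import least_squares
def proj(c,P):
    P=np.atleast_2d(P).astype(float); T=np.linalg.inv(c['pose']); p=P@T[:3,:3].T+T[:3,3]
    f=192/np.tan(np.radians(c['vfov']/2)); return np.c_[c['cx']+f*p[:,0]/-p[:,2], c['cy']+f*-p[:,1]/-p[:,2]]
def ray(c,uv,z):
    f=192/np.tan(np.radians(c['vfov']/2)); d=np.array([(uv[0]-c['cx'])/f,-(uv[1]-c['cy'])/f,-1]); d=c['pose'][:3,:3]@d; o=c['pose'][:3,3]
    return o+d*(z-o[2])/d[2]
def tf(q,L):
    L=np.asarray(L,float); co,s=np.cos(q[2]),np.sin(q[2]); return np.c_[q[0]+co*L[:,0]-s*L[:,1],q[1]+s*L[:,0]+co*L[:,1],L[:,2]]
def fit(obs,q0):
    def r(q): return np.concatenate([(proj(c,tf(q,[o[0] for o in l]))-np.array([o[1] for o in l])).ravel() for c,l in obs])
    s=least_squares(r,q0,loss='soft_l1'); return s.x,r(s.x)
E
python3 - <<'E'
from h import *
np.set_printoptions(precision=1,suppress=True)
sc=pickle.load(open('scene0.pkl','rb'));si=pickle.load(open('side0.pkl','rb'));wr=pickle.load(open('wrist0.pkl','rb'))
S=lambda u,v:(165+u/3-.3,110+v/3-.3); D=lambda u,v:(155+u/3-.3,150+v/3-.3)
B=[(sc,[((195,-80,10),S(540,258)),((195,80,10),S(410,140)),((-165,75,75),S(45,317)),((-165,-75,75),S(156,460)),((-180,75,75),S(33,322)),((-180,-75,75),S(140,472))]),
(si,[((195,-80,10),D(5,467)),((195,80,10),D(233,588)),((-165,75,75),D(533,172))])]
qb,r=fit(B,[600,0,1.]); print('board',qb[:2],np.degrees(qb[2]),r)
a,b=33,48
H=[(sc,[((-a,b,190),S(118,203)),((a,b,190),S(187,152)),((a,-b,190),S(284,235)),((-a,-b,190),S(208,290)),((-a,-b,10),S(220,415)),((a,-b,10),S(283,378)),((-a,b,10),S(135,337))]),
(si,[((a,-b,190),D(290,53)),((a,b,190),D(435,82)),((-a,b,190),D(469,43)),((-a,-b,190),D(340,20)),((a,-b,10),D(293,297)),((a,b,10),D(418,329)),((-a,b,10),D(455,285))])]
qh,r=fit(H,[600,0,1.]); print('holder',qh[:2],np.degrees(qh[2]),r)
R=lambda t:np.array([[np.cos(t),-np.sin(t)],[np.sin(t),np.cos(t)]])
inb=lambda p:R(qb[2]).T@(np.array(p)[:2]-qb[:2])
print('holder in board',inb(qh),np.degrees(qh[2]-qb[2]),'gap',inb(qh)[0]-33+165)
for n,c,uv in(("tall",si,D(446,560)),("short",si,D(212,215)),("drum",si,D(572,415)),("red",si,D(280,168)),("tallS",sc,S(282,140)),("shortS",sc,S(308,550))):
    p=ray(c,uv,0 if 'S' in n or 1 else 0);print(n,p,inb(p))
pickle.dump((qb,qh),open('q.pkl','wb'))
E
```

```text
board [553.5   3.3] 63.87639044098199 [ 0.4 -0.2  1.7 -2.7 -0.2 -2.4  0.5  1.1 -2.2 -0.6 -0.4  1.1 -0.1 -0.3
  0.8 -0.2 -1.3  0.8]
holder [517.1 -56.1] 70.3050548930683 [-2.2 -0.5  0.3 -1.4  0.  -0.4 -0.3  0.9 -0.3  1.4  0.3 -3.9  0.9 -0.
 -0.4 -0.  -0.2  0.3  1.1 -0.  -1.8 -1.  -0.8 -1.2  0.8  0.7  0.2 -1.8]
holder in board [-69.4   6.5] 6.428664452086311 gap 62.59988087312125
tall [462.5 174.7  -0. ] [113.8 157.2]
short [ 649.6 -152.2   -0. ] [ -97.3 -154.7]
drum [388.   51.6   0. ] [-29.5 169.9]
red [ 607.5 -232.5    0. ] [-187.9 -152.2]
tallS [466.4 159.7   0. ] [102.  147.1]
shortS [ 654.7 -159.8    0. ] [-101.9 -162.6]
```

Run:
```python
import cv2
a=cv2.imread('pics/side0.png')[70:165,110:260]; a=cv2.resize(a,None,fx=5,fy=5,interpolation=cv2.INTER_CUBIC); cv2.imwrite('pics/f1.png',cv2.convertScaleAbs(a,alpha=2,beta=20))
a=cv2.imread('pics/scene0.png')[100:200,255:395]; a=cv2.resize(a,None,fx=5,fy=5,interpolation=cv2.INTER_CUBIC); cv2.imwrite('pics/f2.png',cv2.convertScaleAbs(a,alpha=2,beta=20))
a=cv2.imread('pics/wrist0.png')[200:384]; cv2.imwrite('pics/f3.png',cv2.convertScaleAbs(a,alpha=3,beta=30))
```

```text
(no output)
```

View pics/f1.png

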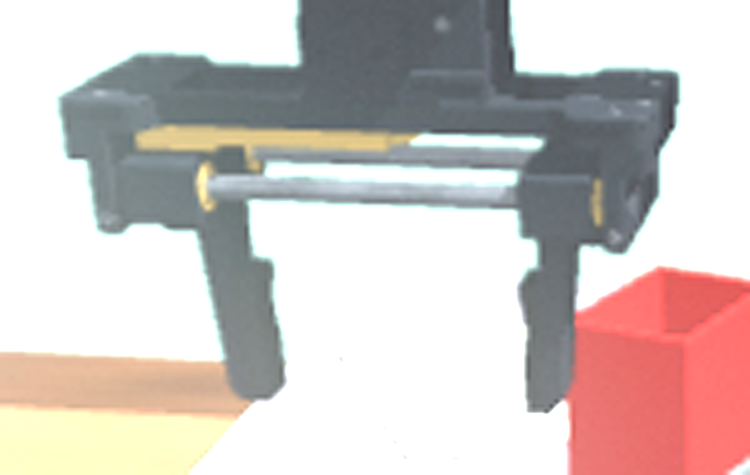

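View pics/f2.png

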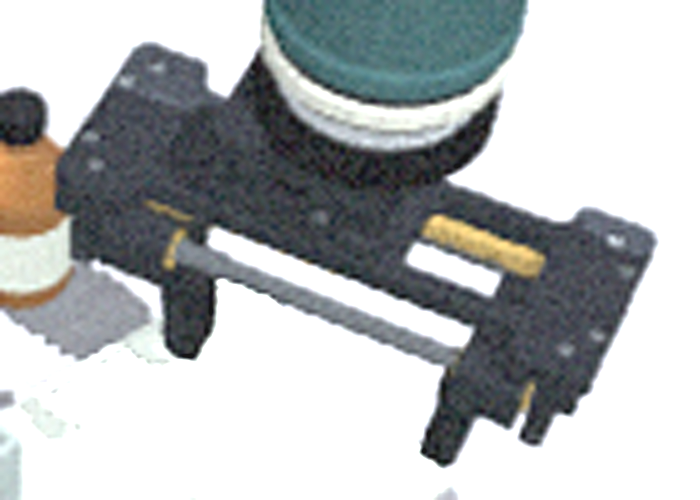

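View pics/f3.png

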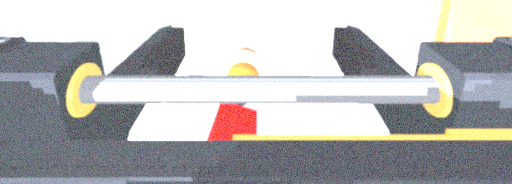

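```bash
python3 -m pendant '[{"tx":-0.395,"ty":0.14,"grip":-0.66},{"tx":-0.395,"ty":0.14,"grip":-0.66},{"tx":-0.395,"ty":0.14,"grip":-0.66},{"tx":-0.395,"ty":0.14,"grip":-0.66},{"tx":-0.395,"ty":0.14,"grip":-0.66},{"tx":-0.395,"ty":0.14,"grip":-0.66},{"tx":-0.395,"ty":0.14,"grip":-0.66},{"tx":-0.395,"ty":0.14,"grip":-0.66}]' && python3 -m pendant '[{"turn":-1,"grip":-0.66},{"turn":-1,"grip":-0.66},{"turn":-1,"grip":-0.66},{"turn":-1,"grip":-0.66},{"turn":-1,"grip":-0.66},{"turn":-1,"grip":-0.66},{"turn":-1,"grip":-0.66},{"turn":-1,"grip":-0.66},{"turn":-1,"grip":-0.66},{"turn":-1,"grip":-0.66},{"turn":-1,"grip":-0.66},{"turn":-1,"grip":-0.66}]' && python3 -m pendant '[{"turn":-0.27,"grip":-0.66},{"grip":-0.66},{"grip":-0.66}]'
cat > st.py <<'E'
from h import *
import sys
np.set_printoptions(precision=2,suppress=True)
qb,qh=pickle.load(open('q.pkl','rb'))
def R(t): return np.array([[np.cos(t),-np.sin(t)],[np.sin(t),np.cos(t)]])
def st():
    s=env.get_state(); e=s['eef_pos']; b=R(qb[2]).T@(e[:2]-qb[:2]); x=s['ee_rot'][:,0]; y=np.degrees(np.arctan2(x[1],x[0]))
    print('t',s['clock'],'tcp',e,'board',b,'yaw',y,'rel',y-np.degrees(qb[2]),'F',s['wrist_force'],'w',s['width'],'q6',s['qpos'][5])
if __name__=='__main__':
    st()
    for n in sys.argv[2:]:
        c=snap(n,f'{n}{sys.argv[1]}.png'); pickle.dump(c,open(f'{n}{sys.argv[1]}.pkl','wb'))
E
python3 st.py 1 scene side wrist
```

```text
t 0.15 tcp [674.45   0.02 237.7 ] board [  50.31 -110.01] yaw 0.0006303055645081124 rel -63.87576013541749 F [ 0.17  0.38 -0.16] w 88.16579781888566 q6 -0.03689704690276325$[0]: bad value
```

The first row was refused as a bad value, so nothing moved. Each row probably needs every key.

```bash
python3 -m pendant '[{"tx":-0.395,"ty":0.14,"tz":0,"turn":0,"grip":-0.66},{"tx":-0.395,"ty":0.14,"tz":0,"turn":0,"grip":-0.66},{"tx":-0.395,"ty":0.14,"tz":0,"turn":0,"grip":-0.66},{"tx":-0.395,"ty":0.14,"tz":0,"turn":0,"grip":-0.66},{"tx":-0.395,"ty":0.14,"tz":0,"turn":0,"grip":-0.66},{"tx":-0.395,"ty":0.14,"tz":0,"turn":0,"grip":-0.66},{"tx":-0.395,"ty":0.14,"tz":0,"turn":0,"grip":-0.66},{"tx":-0.395,"ty":0.14,"tz":0,"turn":0,"grip":-0.66}]'
```

```text
clock: 1.1
eef_pos: [516.1, -56.2, 238.7]
ee_rot: [[1.0, 0.0, 0.0], [0.0, -1.0, -0.0], [0.0, 0.0, -1.0]]
wrist_force: [-0.1, -0.1, 0.2]
width: 26.3
```

```bash
python3 -m pendant '[{"tx":0,"ty":0,"tz":0,"turn":-1,"grip":-0.66},{"tx":0,"ty":0,"tz":0,"turn":-1,"grip":-0.66},{"tx":0,"ty":0,"tz":0,"turn":-1,"grip":-0.66},{"tx":0,"ty":0,"tz":0,"turn":-1,"grip":-0.66},{"tx":0,"ty":0,"tz":0,"turn":-1,"grip":-0.66},{"tx":0,"ty":0,"tz":0,"turn":-1,"grip":-0.66},{"tx":0,"ty":0,"tz":0,"turn":-1,"grip":-0.66},{"tx":0,"ty":0,"tz":0,"turn":-1,"grip":-0.66},{"tx":0,"ty":0,"tz":0,"turn":-1,"grip":-0.66},{"tx":0,"ty":0,"tz":0,"turn":-1,"grip":-0.66},{"tx":0,"ty":0,"tz":0,"turn":-1,"grip":-0.66},{"tx":0,"ty":0,"tz":0,"turn":-1,"grip":-0.66}]' && python3 -m pendant '[{"tx":0,"ty":0,"tz":0,"turn":-0.27,"grip":-0.66},{"tx":0,"ty":0,"tz":0,"turn":0,"grip":-0.66}]'
python3 st.py 1 scene side wrist
```

```text
clock: 2.3
eef_pos: [516.9, -56.0, 238.8]
ee_rot: [[0.358, 0.934, 0.0], [0.934, -0.358, -0.0], [0.0, 0.0, -1.0]]
wrist_force: [0.4, -0.3, -0.4]
width: 15.0
clock: 2.5
eef_pos: [517.0, -56.0, 238.7]
ee_rot: [[0.338, 0.941, 0.0], [0.941, -0.338, 0.0], [0.0, 0.0, -1.0]]
wrist_force: [-0.3, 0.0, 0.2]
width: 15.3
t 2.5 tcp [516.96 -55.99 238.74] board [-69.33   6.73] yaw 70.22536500017486 rel 6.348974559192868 F [-0.31  0.03  0.17] w 15.27439959600879 q6 -1.381472153712544
```

View pics/scene1.png

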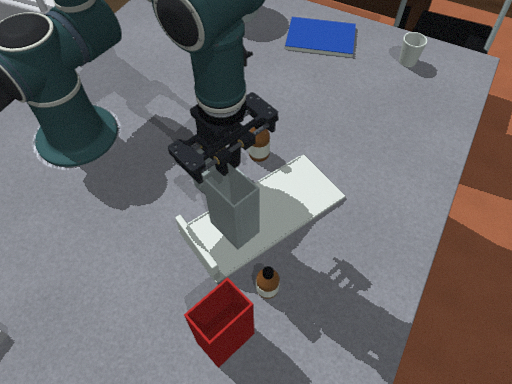

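View pics/side1.png

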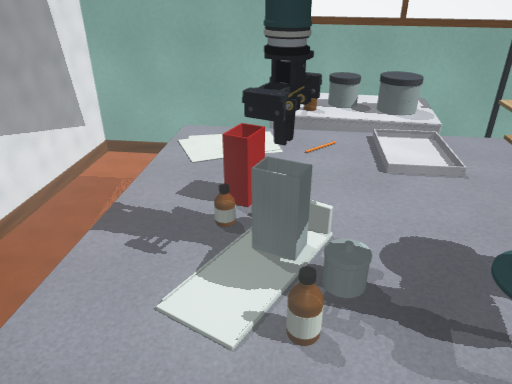

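View pics/wrist1.png

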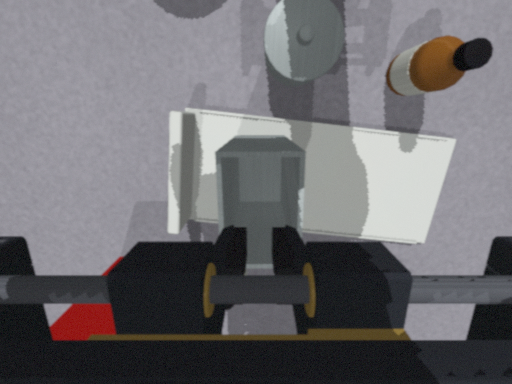

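The wrist view looks along the holder, whose mouth spans columns 217-305 with the fingertips at about 232-290, so they are nearly centred. I'll zoom in to check the offset.

Run:
```python
import cv2
a=cv2.imread('pics/wrist1.png')[120:280,170:350]; a=cv2.resize(a,None,fx=4,fy=3.7,interpolation=cv2.INTER_CUBIC); cv2.imwrite('pics/w1z.png',cv2.convertScaleAbs(a,alpha=1.6,beta=10))
from st import *
c=pickle.load(open('wrist1.pkl','rb'))
for z in (190,10):
  p=proj(c,tf(qh,[(sx*33,sy*48,z) for sx in(-1,1) for sy in (-1,1)])); print(z,p, np.c_[(p[:,0]-170)*4,(p[:,1]-120)*3.7])
s=env.get_state();e=s['eef_pos'];r=s['ee_rot']
print('tips',[((proj(c,[e+r[:,0]*o])[0]-[170,120])*[4,3.7]) for o in(-25,-8,8,25)])
```

```text
190 [[219.37 266.78]
 [213.72 149.9 ]
 [299.25 266.63]
 [304.65 149.76]] [[197.47 543.08]
 [174.87 110.61]
 [516.99 542.55]
 [538.59 110.13]]
10 [[236.61 200.48]
 [234.89 133.85]
 [281.41 200.41]
 [282.96 133.78]] [[266.45 297.78]
 [259.55  51.23]
 [445.63 297.52]
 [451.84  50.98]]
tips [array([191.9 , 443.67]), array([305.15, 443.63]), array([411.7 , 443.59]), array([524.89, 443.55])]
```

View pics/w1z.png

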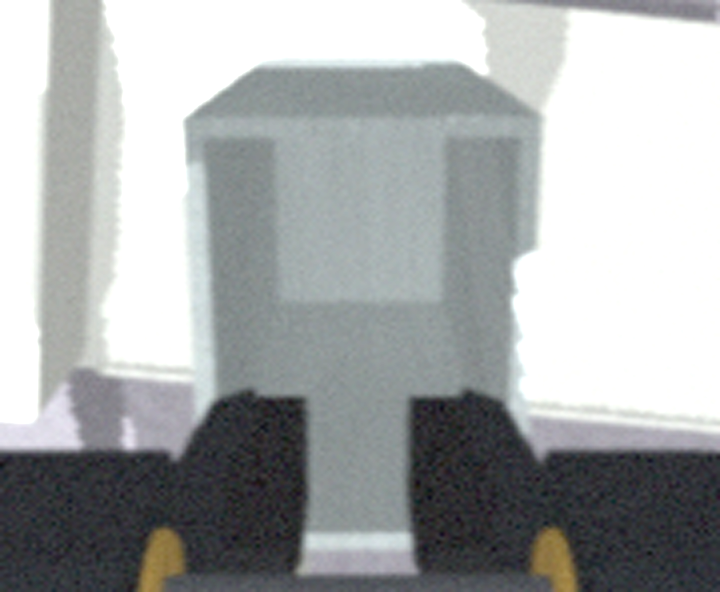

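The fingers are centred to about 1 mm (the mouth is about 1 mm toward +x). I'll go in with a small correction, down to about 33 mm inside the mouth.

```bash
python3 -m pendant '[{"tx":0.02,"ty":0.03,"tz":0.2,"turn":0,"grip":-0.66},{"tx":0,"ty":0,"tz":0.2,"turn":0,"grip":-0.66},{"tx":0,"ty":0,"tz":0.2,"turn":0,"grip":-0.66},{"tx":0,"ty":0,"tz":0.2,"turn":0,"grip":-0.66},{"tx":0,"ty":0,"tz":0.2,"turn":0,"grip":-0.66},{"tx":0,"ty":0,"tz":0.2,"turn":0,"grip":-0.66},{"tx":0,"ty":0,"tz":0.2,"turn":0,"grip":-0.66},{"tx":0,"ty":0,"tz":0.2,"turn":0,"grip":-0.66}]'
python3 st.py 2 scene side wrist
python3 - <<'E'
import cv2
a=cv2.imread('pics/wrist2.png')[120:280,170:350]; a=cv2.resize(a,None,fx=4,fy=3.7,interpolation=cv2.INTER_CUBIC); cv2.imwrite('pics/w2z.png',cv2.convertScaleAbs(a,alpha=1.6,beta=10))
E
```

```text
clock: 3.45
eef_pos: [518.7, -55.6, 157.8]
ee_rot: [[0.337, 0.941, -0.0], [0.941, -0.337, 0.0], [-0.0, -0.0, -1.0]]
wrist_force: [-0.2, 0.2, 0.4]
width: 15.0
t 3.45 tcp [518.73 -55.58 157.82] board [-68.18   5.33] yaw 70.29872393949498 rel 6.422333498512984 F [-0.21  0.22  0.4 ] w 14.98037952809645 q6 -1.3814406376952335
```

View pics/w2z.png

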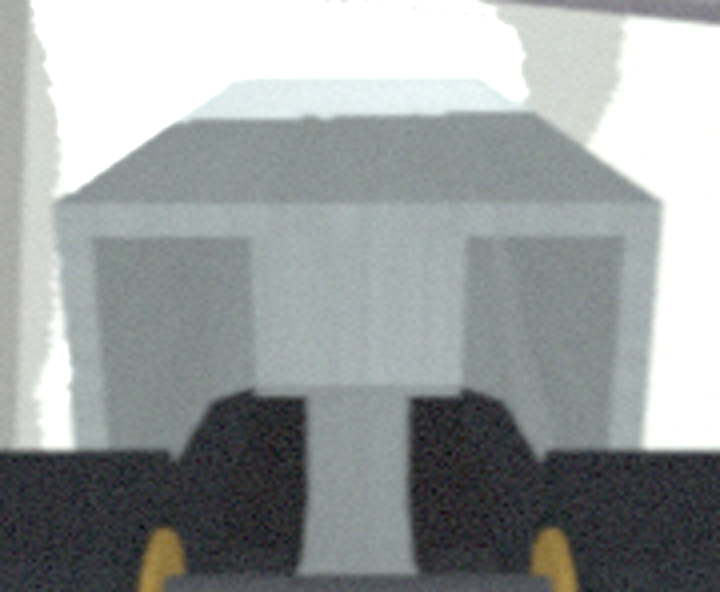

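The fingers are inside the mouth, centred and parallel to its walls. I'll spread them gently against the inner walls and turn the holder about 6° to line up with the board.

```bash
python3 -m pendant '[{"tx":0,"ty":0,"tz":0,"turn":0,"grip":-0.4},{"tx":0,"ty":0,"tz":0,"turn":0,"grip":-0.4},{"tx":0,"ty":0,"tz":0,"turn":0,"grip":-0.4},{"tx":0,"ty":0,"tz":0,"turn":0,"grip":-0.4}]'
python3 st.py 3
```

```text
clock: 4.0
eef_pos: [519.2, -55.8, 159.3]
ee_rot: [[0.337, 0.941, 0.001], [0.941, -0.337, -0.0], [0.0, 0.001, -1.0]]
wrist_force: [0.3, -1.0, 0.7]
width: 26.3
t 4.0 tcp [519.22 -55.78 159.34] board [-68.14   4.79] yaw 70.30305679866377 rel 6.426666357681782 F [ 0.25 -1.02  0.7 ] w 26.286374800921255 q6 -1.3814875324328022
```

```bash
python3 -m pendant '[{"tx":0,"ty":0,"tz":0,"turn":0,"grip":-0.25},{"tx":0,"ty":0,"tz":0,"turn":0,"grip":-0.25},{"tx":0,"ty":0,"tz":0,"turn":0.3,"grip":-0.25},{"tx":0,"ty":0,"tz":0,"turn":0.3,"grip":-0.25},{"tx":0,"ty":0,"tz":0,"turn":0.3,"grip":-0.25},{"tx":0,"ty":0,"tz":0,"turn":0.22,"grip":-0.25},{"tx":0,"ty":0,"tz":0,"turn":0,"grip":-0.25}]'
python3 st.py 4 wrist scene
python3 - <<'E'
import cv2
a=cv2.imread('pics/wrist4.png')[90:280,170:350]; a=cv2.resize(a,None,fx=4,fy=3,interpolation=cv2.INTER_CUBIC); cv2.imwrite('pics/w4z.png',cv2.convertScaleAbs(a,alpha=1.6,beta=10))
E
```

```text
clock: 4.7
eef_pos: [519.2, -55.5, 159.3]
ee_rot: [[0.44, 0.898, 0.001], [0.898, -0.44, 0.0], [0.001, 0.001, -1.0]]
wrist_force: [-0.3, 0.9, 4.7]
width: 27.1
t 4.7 tcp [519.19 -55.48 159.31] board [-67.88   4.95] yaw 63.864565899885044 rel -0.011824541096949304 F [-0.3   0.94  4.75] w 27.11267825699961 q6 -1.269165453011928
```

View pics/w4z.png

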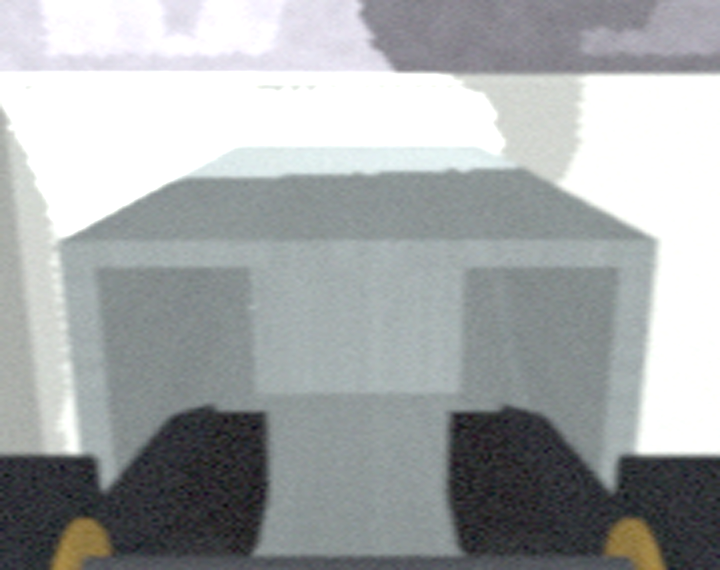

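View pics/wrist4.png

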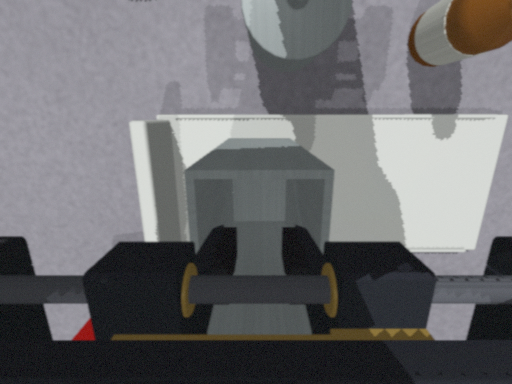

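The spread fingers turned the holder and it is now square with the board. The board's long edge runs level in the wrist view and the holder's walls are parallel to the tool. Next I'll relax the spread slightly and start tipping, keeping one finger pushing and the other ready to hold the holder back.

```bash
python3 -m pendant '[{"tx":0,"ty":0,"tz":0,"turn":0,"grip":-0.545},{"tx":0,"ty":0,"tz":0,"turn":0,"grip":-0.545},{"tx":0,"ty":0,"tz":0,"turn":0,"grip":-0.545},{"tx":0.07,"ty":0,"tz":-0.02,"turn":0,"grip":-0.545},{"tx":0.07,"ty":0,"tz":-0.02,"turn":0,"grip":-0.545},{"tx":0.07,"ty":0,"tz":-0.02,"turn":0,"grip":-0.545},{"tx":0.07,"ty":0,"tz":-0.02,"turn":0,"grip":-0.545},{"tx":0.07,"ty":0,"tz":-0.02,"turn":0,"grip":-0.545},{"tx":0.07,"ty":0,"tz":-0.02,"turn":0,"grip":-0.545},{"tx":0.07,"ty":0,"tz":-0.02,"turn":0,"grip":-0.545},{"tx":0.07,"ty":0,"tz":-0.02,"turn":0,"grip":-0.545}]'
python3 st.py 5 scene side
```

```text
clock: 5.9
eef_pos: [531.2, -30.1, 166.8]
ee_rot: [[0.44, 0.898, 0.0], [0.898, -0.44, -0.0], [-0.0, 0.0, -1.0]]
wrist_force: [-1.4, -0.8, -0.8]
width: 19.9
t 5.9 tcp [531.21 -30.14 166.82] board [-39.84   5.32] yaw 63.88794227062532 rel 0.011551829643323686 F [-1.36 -0.84 -0.82] w 19.931005016821604 q6 -1.218529041734961
```

View pics/side5.png

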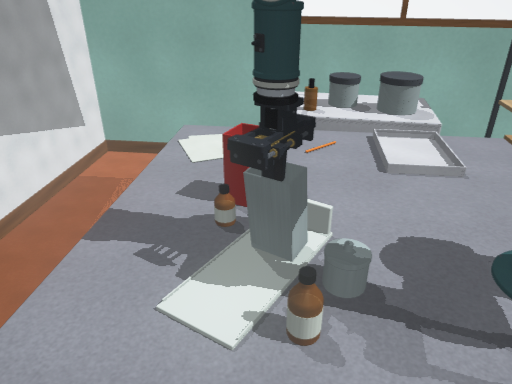

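View pics/scene5.png

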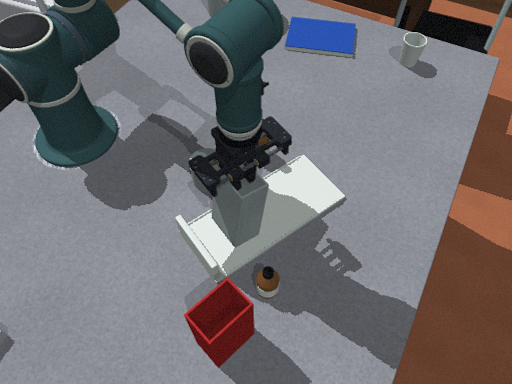

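The holder is tilting about its far bottom edge (mouth now near (275,170) in the side view) and the foot has not moved. I'll continue.

```bash
python3 -m pendant '[{"tx":0.08,"ty":0,"tz":-0.006,"turn":0,"grip":-0.545},{"tx":0.08,"ty":0,"tz":-0.006,"turn":0,"grip":-0.545},{"tx":0.08,"ty":0,"tz":-0.006,"turn":0,"grip":-0.545},{"tx":0.08,"ty":0,"tz":-0.006,"turn":0,"grip":-0.545},{"tx":0.08,"ty":0,"tz":-0.006,"turn":0,"grip":-0.545},{"tx":0.08,"ty":0,"tz":-0.006,"turn":0,"grip":-0.545},{"tx":0.08,"ty":0,"tz":-0.006,"turn":0,"grip":-0.545},{"tx":0.08,"ty":0,"tz":-0.006,"turn":0,"grip":-0.545}]'
python3 -m pendant '[{"tx":0.06,"ty":0,"tz":0,"turn":0,"grip":-0.545},{"tx":0.06,"ty":0,"tz":0.005,"turn":0,"grip":-0.545},{"tx":0.06,"ty":0,"tz":0.005,"turn":0,"grip":-0.545},{"tx":0.06,"ty":0,"tz":0.005,"turn":0,"grip":-0.545},{"tx":0.06,"ty":0,"tz":0.006,"turn":0,"grip":-0.545},{"tx":0.06,"ty":0,"tz":0.008,"turn":0,"grip":-0.545},{"tx":0.06,"ty":0,"tz":0.008,"turn":0,"grip":-0.545},{"tx":0.06,"ty":0,"tz":0.01,"turn":0,"grip":-0.545},{"tx":0.06,"ty":0,"tz":0.01,"turn":0,"grip":-0.545},{"tx":0.06,"ty":0,"tz":0.01,"turn":0,"grip":-0.545}]'
python3 st.py 6 scene side wrist
```

```text
clock: 6.8
eef_pos: [545.3, -1.4, 169.1]
ee_rot: [[0.44, 0.898, 0.0], [0.898, -0.44, 0.0], [0.0, 0.0, -1.0]]
wrist_force: [0.3, -0.2, -0.9]
width: 20.2
clock: 7.8
eef_pos: [558.5, 25.5, 165.7]
ee_rot: [[0.44, 0.898, 0.0], [0.898, -0.44, 0.0], [0.0, -0.0, -1.0]]
wrist_force: [-0.0, -0.0, -0.7]
width: 20.1
t 7.8 tcp [558.5   25.49 165.72] board [22.12  5.31] yaw 63.88415402042272 rel 0.007763579440727142 F [-0.04 -0.03 -0.7 ] w 20.056620488755016 q6 -1.1139956988123287
```

View pics/side6.png

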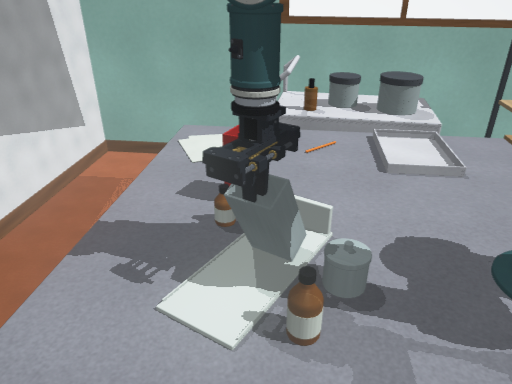

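View pics/wrist6.png

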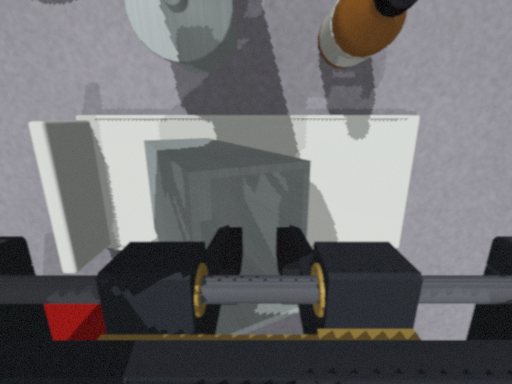

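View pics/scene6.png

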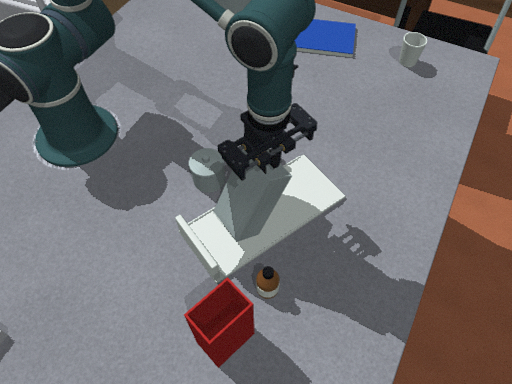

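The holder is at about 28° and held between the fingers (mouth around (265,195) in the side view). I'll continue past balance to 40°.

```bash
python3 -m pendant '[{"tx":0.06,"ty":0,"tz":0.008,"turn":0,"grip":-0.545},{"tx":0.06,"ty":0,"tz":0.008,"turn":0,"grip":-0.545},{"tx":0.06,"ty":0,"tz":0.01,"turn":0,"grip":-0.545},{"tx":0.06,"ty":0,"tz":0.01,"turn":0,"grip":-0.545},{"tx":0.06,"ty":0,"tz":0.012,"turn":0,"grip":-0.545},{"tx":0.06,"ty":0,"tz":0.012,"turn":0,"grip":-0.545},{"tx":0.06,"ty":0,"tz":0.014,"turn":0,"grip":-0.545},{"tx":0.06,"ty":0,"tz":0.014,"turn":0,"grip":-0.545},{"tx":0.06,"ty":0,"tz":0.016,"turn":0,"grip":-0.545},{"tx":0.06,"ty":0,"tz":0.016,"turn":0,"grip":-0.545},{"tx":0.06,"ty":0,"tz":0.018,"turn":0,"grip":-0.545},{"tx":0.06,"ty":0,"tz":0.018,"turn":0,"grip":-0.545}]'
python3 st.py 7 scene side wrist
```

```text
clock: 9.15
eef_pos: [574.3, 57.8, 157.9]
ee_rot: [[0.44, 0.898, -0.0], [0.898, -0.44, 0.0], [-0.0, -0.0, -1.0]]
wrist_force: [0.1, 0.4, -0.2]
width: 20.2
t 9.15 tcp [574.3   57.81 157.85] board [58.1   5.35] yaw 63.88423512790495 rel 0.007844686922958033 F [ 0.06  0.42 -0.23] w 20.246754547692568 q6 -1.0578367391550847
```

View pics/side7.png

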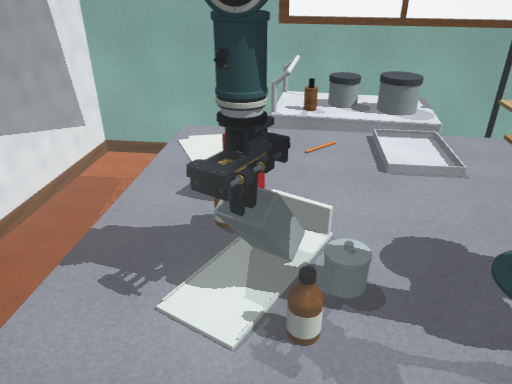

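View pics/wrist7.png

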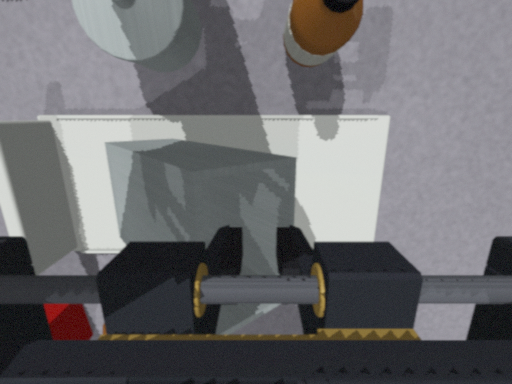

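Now about 40°, with the holder leaning on the rear finger. The finger backs taper, so for the last part I want the fingers' straight side faces in the mouth. I'll turn the tool 90° while keeping contact, and work out the small shifts first.

Run:
```python
import numpy as np
e=lambda p:25.5*np.cos(p)+9*np.sin(p)
for i in range(16):
    p0=i*.1; p1=p0+.1 if i<15 else np.pi/2
    d=e(p1)-e(p0)+.3; print(i,'tx %.3f ty %.3f turn %.2f'%(d*np.cos(p0)/50,-d*np.sin(p0)/50,(p1-p0)*10))
```

```text
0 tx 0.021 ty -0.000 turn 1.00
1 tx 0.016 ty -0.002 turn 1.00
2 tx 0.011 ty -0.002 turn 1.00
3 tx 0.005 ty -0.002 turn 1.00
4 tx 0.000 ty -0.000 turn 1.00
5 tx -0.005 ty 0.003 turn 1.00
6 tx -0.009 ty 0.006 turn 1.00
7 tx -0.012 ty 0.010 turn 1.00
8 tx -0.014 ty 0.015 turn 1.00
9 tx -0.016 ty 0.020 turn 1.00
10 tx -0.016 ty 0.025 turn 1.00
11 tx -0.015 ty 0.030 turn 1.00
12 tx -0.013 ty 0.034 turn 1.00
13 tx -0.011 ty 0.038 turn 1.00
14 tx -0.007 ty 0.042 turn 1.00
15 tx -0.002 ty 0.030 turn 0.71
```

```bash
python3 -m pendant '[{"tx":0.022,"ty":0,"tz":0,"turn":1,"grip":-0.545},{"tx":0.016,"ty":-0.002,"tz":0,"turn":1,"grip":-0.545},{"tx":0.011,"ty":-0.002,"tz":0,"turn":1,"grip":-0.545},{"tx":0.005,"ty":-0.002,"tz":0,"turn":1,"grip":-0.545},{"tx":0,"ty":0,"tz":0,"turn":1,"grip":-0.545},{"tx":-0.005,"ty":0.003,"tz":0,"turn":1,"grip":-0.545},{"tx":-0.009,"ty":0.006,"tz":0,"turn":1,"grip":-0.545},{"tx":-0.012,"ty":0.01,"tz":0,"turn":1,"grip":-0.545}]'
python3 st.py 8 side wrist
```

```text
clock: 10.1
eef_pos: [574.9, 58.4, 158.2]
ee_rot: [[0.952, 0.306, 0.001], [0.306, -0.952, -0.0], [0.001, 0.0, -1.0]]
wrist_force: [0.1, 0.0, -0.6]
width: 20.4
t 10.1 tcp [574.87  58.44 158.18] board [58.92  5.12] yaw 17.807529629450144 rel -46.06886081153185 F [ 0.08  0.03 -0.56] w 20.393207452856757 q6 -0.2524765688052594
```

View pics/side8.png

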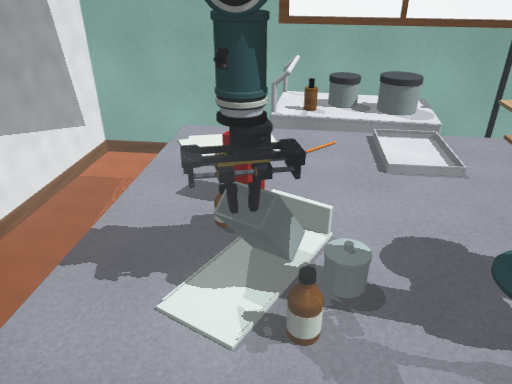

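View pics/wrist8.png

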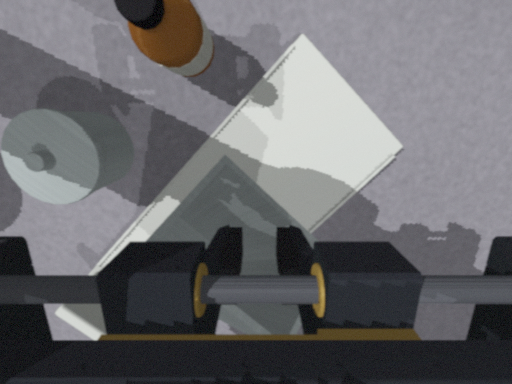

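The tool is turned halfway and the holder has kept its tilt and stayed in place. I'll finish the turn.

```bash
python3 -m pendant '[{"tx":-0.014,"ty":0.015,"tz":0,"turn":1,"grip":-0.545},{"tx":-0.016,"ty":0.02,"tz":0,"turn":1,"grip":-0.545},{"tx":-0.016,"ty":0.025,"tz":0,"turn":1,"grip":-0.545},{"tx":-0.015,"ty":0.03,"tz":0,"turn":1,"grip":-0.545},{"tx":-0.013,"ty":0.034,"tz":0,"turn":1,"grip":-0.545},{"tx":-0.011,"ty":0.038,"tz":0,"turn":1,"grip":-0.545},{"tx":-0.007,"ty":0.042,"tz":0,"turn":1,"grip":-0.545},{"tx":-0.002,"ty":0.03,"tz":0,"turn":0.7,"grip":-0.545},{"tx":0,"ty":0,"tz":0,"turn":0,"grip":-0.545}]'
python3 st.py 9 side wrist scene
```

```text
clock: 11.1
eef_pos: [569.0, 46.8, 158.1]
ee_rot: [[0.899, -0.438, 0.0], [-0.438, -0.899, -0.0], [0.0, -0.0, -1.0]]
wrist_force: [-0.3, 1.1, 1.0]
width: 20.1
t 11.1 tcp [569.03  46.8  158.06] board [45.9   5.24] yaw -25.969718123596113 rel -89.8461085645781 F [-0.31  1.14  1.02] w 20.058540464262208 q6 0.4917564189320448
```

View pics/side9.png

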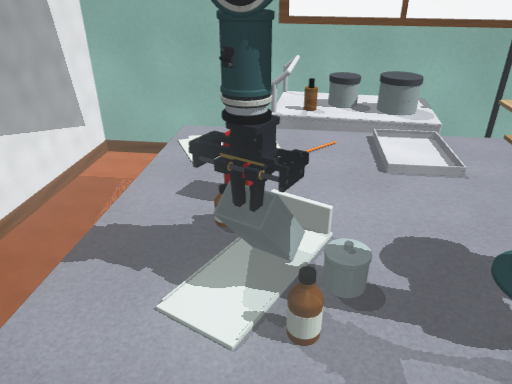

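View pics/wrist9.png

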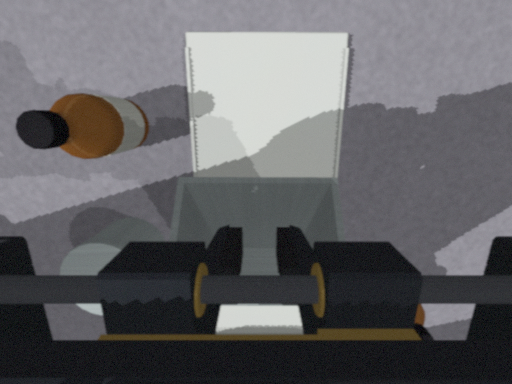

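View pics/scene9.png

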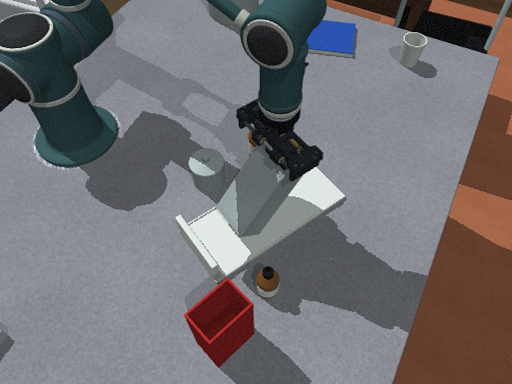

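The turn is done: both fingers' side faces hold the upper rim from inside the mouth, at about 41°. I'll lower it now, going deeper into the mouth first.

```bash
python3 -m pendant '[{"tx":0,"ty":-0.067,"tz":0.05,"turn":0,"grip":-0.4},{"tx":0,"ty":-0.067,"tz":0.05,"turn":0,"grip":-0.3},{"tx":0,"ty":-0.067,"tz":0.05,"turn":0,"grip":-0.2},{"tx":0,"ty":-0.067,"tz":0.055,"turn":0,"grip":-0.1},{"tx":0,"ty":-0.067,"tz":0.055,"turn":0,"grip":-0.1},{"tx":0,"ty":-0.067,"tz":0.055,"turn":0,"grip":-0.1},{"tx":0,"ty":-0.067,"tz":0.06,"turn":0,"grip":-0.1},{"tx":0,"ty":-0.067,"tz":0.06,"turn":0,"grip":-0.1},{"tx":0,"ty":-0.067,"tz":0.06,"turn":0,"grip":-0.1},{"tx":0,"ty":-0.067,"tz":0.06,"turn":0,"grip":-0.1},{"tx":0,"ty":-0.067,"tz":0.06,"turn":0,"grip":-0.1},{"tx":0,"ty":-0.067,"tz":0.06,"turn":0,"grip":-0.1}]'
python3 st.py 10 side wrist scene
```

```text
clock: 12.45
eef_pos: [587.1, 83.5, 124.2]
ee_rot: [[0.898, -0.439, 0.001], [-0.439, -0.898, 0.0], [0.0, -0.001, -1.0]]
wrist_force: [-0.1, 2.3, 1.9]
width: 39.6
t 12.45 tcp [587.1   83.49 124.18] board [86.79  5.18] yaw -26.071080646707017 rel -89.94747108768901 F [-0.08  2.31  1.87] w 39.62345249379055 q6 0.5540633691972344
```

View pics/side10.png

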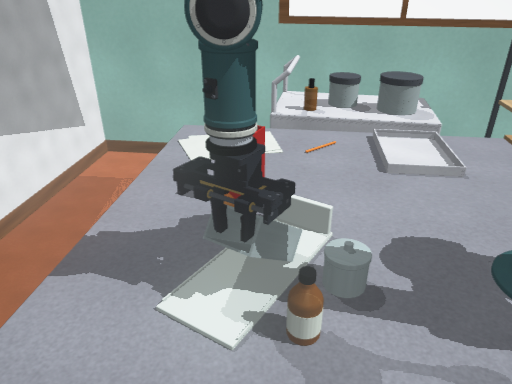

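View pics/wrist10.png

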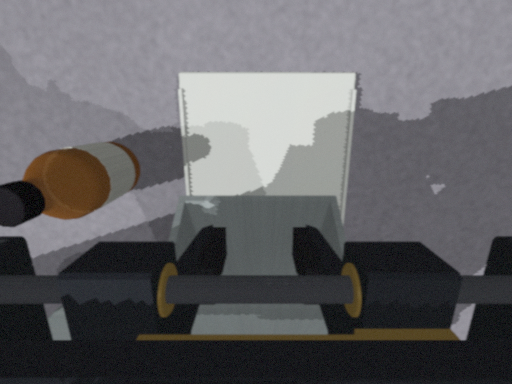

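It is at about 55° and held steadily; the wrist force of about 3 N agrees with a leaning holder. Continuing.

```bash
python3 -m pendant '[{"tx":0,"ty":-0.058,"tz":0.034,"turn":0,"grip":-0.1},{"tx":0,"ty":-0.058,"tz":0.034,"turn":0,"grip":-0.1},{"tx":0,"ty":-0.058,"tz":0.036,"turn":0,"grip":-0.1},{"tx":0,"ty":-0.058,"tz":0.038,"turn":0,"grip":-0.1},{"tx":0,"ty":-0.058,"tz":0.042,"turn":0,"grip":-0.1},{"tx":0,"ty":-0.058,"tz":0.044,"turn":0,"grip":-0.1},{"tx":0,"ty":-0.058,"tz":0.046,"turn":0,"grip":-0.1},{"tx":0,"ty":-0.058,"tz":0.048,"turn":0,"grip":-0.1},{"tx":0,"ty":-0.058,"tz":0.05,"turn":0,"grip":-0.1},{"tx":0,"ty":-0.058,"tz":0.05,"turn":0,"grip":-0.1},{"tx":0,"ty":-0.058,"tz":0.052,"turn":0,"grip":-0.1},{"tx":0,"ty":-0.058,"tz":0.052,"turn":0,"grip":-0.1}]'
python3 st.py 11 side wrist scene
```

```text
clock: 13.8
eef_pos: [602.1, 114.6, 97.7]
ee_rot: [[0.898, -0.439, 0.0], [-0.439, -0.898, 0.0], [0.0, -0.0, -1.0]]
wrist_force: [-0.0, 1.0, -0.8]
width: 40.0
t 13.8 tcp [602.12 114.61  97.72] board [121.34   5.39] yaw -26.071232064696975 rel -89.94762250567896 F [-0.01  1.01 -0.77] w 40.0233010317156 q6 0.6024434321613141
```

View pics/side11.png

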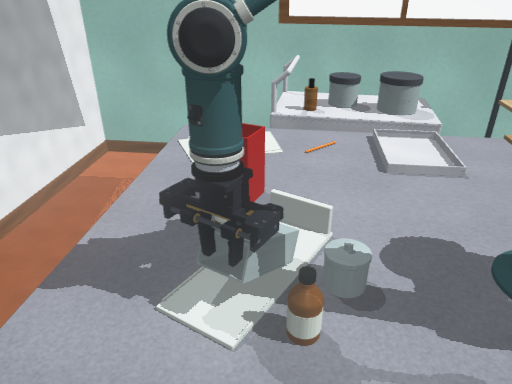

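View pics/wrist11.png

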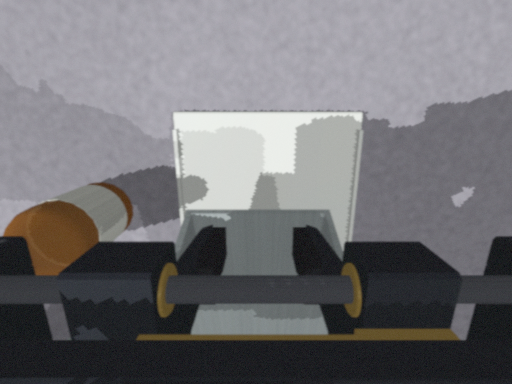

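View pics/scene11.png

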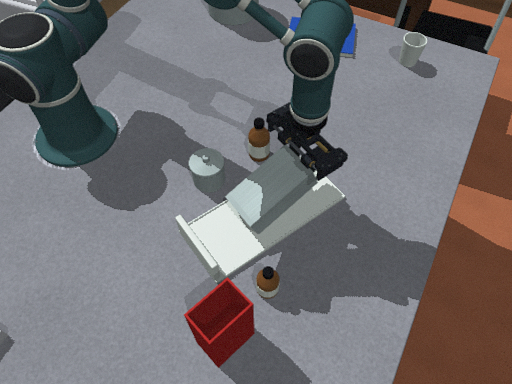

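About 70°, and the fingers are now carrying part of the rim's weight by friction (tool Fz −0.8 N). The tall bottle is still clear of the gripper. I'll lower the rest more slowly.

```bash
python3 -m pendant '[{"tx":0,"ty":-0.034,"tz":0.036,"turn":0,"grip":-0.1},{"tx":0,"ty":-0.034,"tz":0.036,"turn":0,"grip":-0.1},{"tx":0,"ty":-0.034,"tz":0.036,"turn":0,"grip":-0.1},{"tx":0,"ty":-0.033,"tz":0.038,"turn":0,"grip":-0.1},{"tx":0,"ty":-0.033,"tz":0.038,"turn":0,"grip":-0.1},{"tx":0,"ty":-0.032,"tz":0.038,"turn":0,"grip":-0.1},{"tx":0,"ty":-0.031,"tz":0.039,"turn":0,"grip":-0.1},{"tx":0,"ty":-0.03,"tz":0.039,"turn":0,"grip":-0.1},{"tx":0,"ty":-0.029,"tz":0.039,"turn":0,"grip":-0.1},{"tx":0,"ty":-0.028,"tz":0.039,"turn":0,"grip":-0.1},{"tx":0,"ty":-0.027,"tz":0.04,"turn":0,"grip":-0.1},{"tx":0,"ty":-0.026,"tz":0.04,"turn":0,"grip":-0.1}]'
python3 st.py 12 side wrist scene
```

```text
clock: 15.15
eef_pos: [610.2, 131.1, 74.9]
ee_rot: [[0.898, -0.439, 0.0], [-0.439, -0.898, 0.0], [0.0, -0.0, -1.0]]
wrist_force: [1.0, 1.1, -1.8]
width: 39.5
t 15.15 tcp [610.18 131.15  74.87] board [139.75   5.43] yaw -26.071081900675345 rel -89.94747234165735 F [ 1.03  1.08 -1.77] w 39.53469466271619 q6 0.626790779940677
```

View pics/side12.png

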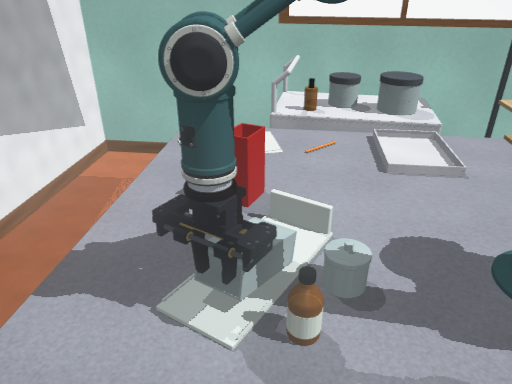

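View pics/scene12.png

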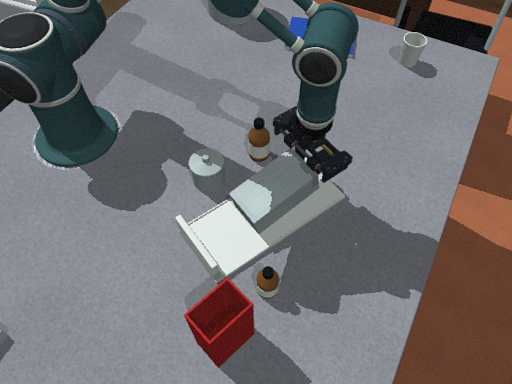

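```bash
python3 -m pendant '[{"tx":0,"ty":-0.022,"tz":0.032,"turn":0,"grip":-0.1},{"tx":0,"ty":-0.022,"tz":0.032,"turn":0,"grip":-0.1},{"tx":0,"ty":-0.021,"tz":0.032,"turn":0,"grip":-0.1},{"tx":0,"ty":-0.02,"tz":0.032,"turn":0,"grip":-0.1},{"tx":0,"ty":-0.02,"tz":0.032,"turn":0,"grip":-0.1},{"tx":0,"ty":-0.019,"tz":0.032,"turn":0,"grip":-0.1},{"tx":0,"ty":-0.018,"tz":0.032,"turn":0,"grip":-0.1},{"tx":0,"ty":-0.018,"tz":0.032,"turn":0,"grip":-0.1}]'
python3 st.py 13 side scene
```

```text
clock: 16.1
eef_pos: [613.7, 138.3, 62.0]
ee_rot: [[0.898, -0.439, -0.0], [-0.439, -0.898, -0.0], [-0.0, 0.0, -1.0]]
wrist_force: [1.3, 1.0, -1.2]
width: 39.6
t 16.1 tcp [613.67 138.28  62.04] board [147.69   5.44] yaw -26.070916191611776 rel -89.94730663259377 F [ 1.34  1.01 -1.22] w 39.598131640776074 q6 0.6370621677961633
```

View pics/side13.png

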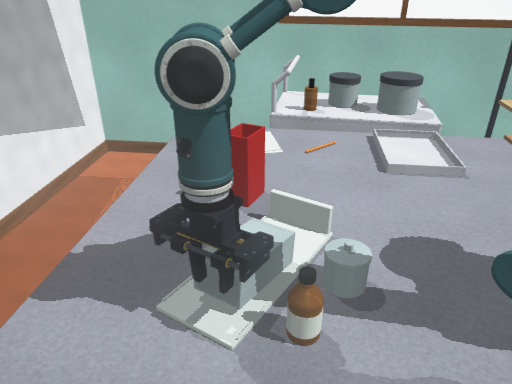

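View pics/scene13.png

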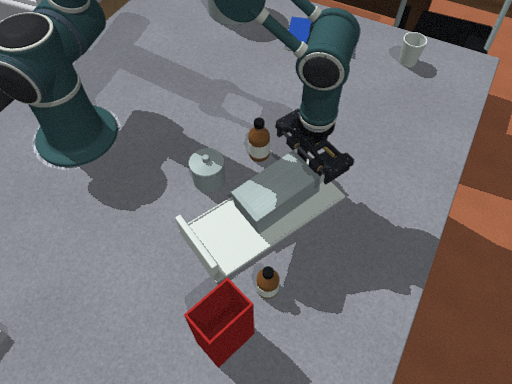

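The holder is at about 85° and still supported. The rim has about 15 mm to go.

```bash
python3 -m pendant '[{"tx":0,"ty":-0.016,"tz":0.028,"turn":0,"grip":-0.1},{"tx":0,"ty":-0.015,"tz":0.028,"turn":0,"grip":-0.1},{"tx":0,"ty":-0.014,"tz":0.028,"turn":0,"grip":-0.1},{"tx":0,"ty":-0.014,"tz":0.028,"turn":0,"grip":-0.1},{"tx":0,"ty":-0.013,"tz":0.028,"turn":0,"grip":-0.1},{"tx":0,"ty":-0.012,"tz":0.028,"turn":0,"grip":-0.1},{"tx":0,"ty":-0.012,"tz":0.028,"turn":0,"grip":-0.1},{"tx":0,"ty":-0.012,"tz":0.028,"turn":0,"grip":-0.1}]'
python3 st.py 14 side scene wrist
```

```text
clock: 17.0
eef_pos: [616.1, 143.1, 50.9]
ee_rot: [[0.898, -0.439, 0.0], [-0.439, -0.898, 0.0], [0.0, -0.0, -1.0]]
wrist_force: [0.6, 1.9, -1.5]
width: 39.5
t 17.0 tcp [616.06 143.13  50.92] board [153.09   5.43] yaw -26.068312024252926 rel -89.94470246523491 F [ 0.61  1.91 -1.5 ] w 39.51889672619229 q6 0.6438404867673347
```

View pics/side14.png

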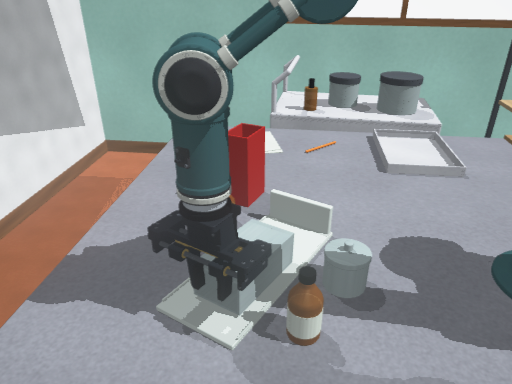

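View pics/scene14.png

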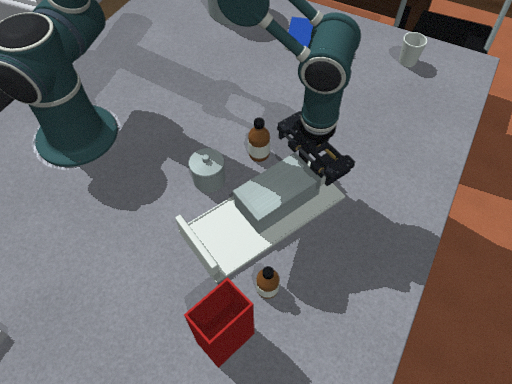

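```bash
python3 -m pendant '[{"tx":0,"ty":-0.012,"tz":0.022,"turn":0,"grip":-0.1},{"tx":0,"ty":-0.012,"tz":0.022,"turn":0,"grip":-0.1},{"tx":0,"ty":-0.012,"tz":0.022,"turn":0,"grip":-0.1},{"tx":0,"ty":-0.012,"tz":0.022,"turn":0,"grip":-0.1},{"tx":0,"ty":-0.012,"tz":0.022,"turn":0,"grip":-0.1}]'
python3 st.py 15
python3 -m pendant '[{"tx":0,"ty":-0.012,"tz":0.02,"turn":0,"grip":-0.1},{"tx":0,"ty":-0.012,"tz":0.02,"turn":0,"grip":-0.1},{"tx":0,"ty":-0.012,"tz":0.02,"turn":0,"grip":-0.1},{"tx":0,"ty":-0.012,"tz":0.02,"turn":0,"grip":-0.1}]'
python3 st.py 15 side scene
```

```text
clock: 17.65
eef_pos: [617.3, 145.6, 45.4]
ee_rot: [[0.898, -0.439, -0.0], [-0.439, -0.898, -0.0], [-0.0, 0.001, -1.0]]
wrist_force: [0.6, -0.1, -0.0]
width: 39.7
t 17.65 tcp [617.26 145.57  45.44] board [155.81   5.42] yaw -26.059046483408896 rel -89.93543692439088 F [ 0.6  -0.08 -0.03] w 39.656985049108464 q6 0.6476065510003547
clock: 18.05
eef_pos: [618.4, 147.9, 41.4]
ee_rot: [[0.898, -0.44, -0.0], [-0.44, -0.898, -0.0], [-0.0, 0.0, -1.0]]
wrist_force: [1.0, -0.7, -0.0]
width: 39.9
t 18.05 tcp [618.4  147.88  41.41] board [158.38   5.42] yaw -26.075708037224686 rel -89.95209847820668 F [ 0.96 -0.66 -0.03] w 39.88927608459797 q6 0.650701932959121
```

View pics/side15.png

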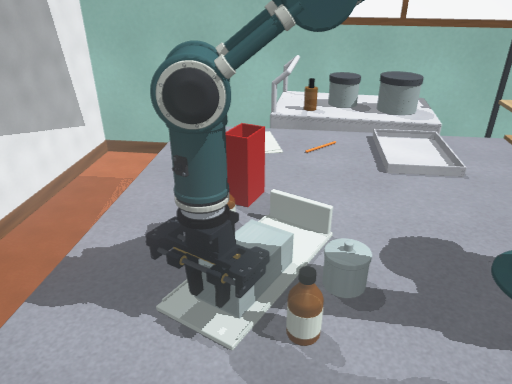

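The holder is lying down and the contact force has dropped to about zero. I'll step clear of the mouth, lower the fingers to mid-height and then push toward the stop.

```bash
python3 -m pendant '[{"tx":0,"ty":-0.15,"tz":0,"turn":0,"grip":0.1},{"tx":0,"ty":0,"tz":0.1,"turn":0,"grip":0.1},{"tx":0,"ty":0,"tz":0.1,"turn":0,"grip":0.1},{"tx":0,"ty":0,"tz":0.06,"turn":0,"grip":0.1},{"tx":0,"ty":0.08,"tz":0,"turn":0,"grip":0.1},{"tx":0,"ty":0.08,"tz":0,"turn":0,"grip":0.1},{"tx":0,"ty":0.08,"tz":0,"turn":0,"grip":0.1},{"tx":0,"ty":0.08,"tz":0,"turn":0,"grip":0.1}]'
python3 st.py 16 scene side wrist
```

```text
clock: 18.95
eef_pos: [615.1, 140.4, 28.9]
ee_rot: [[0.898, -0.44, 0.001], [-0.44, -0.898, 0.001], [0.001, -0.001, -1.0]]
wrist_force: [1.9, 2.8, -0.6]
width: 48.2
t 18.95 tcp [615.06 140.36  28.91] board [150.16   5.1 ] yaw -26.099455339889037 rel -89.97584578087103 F [ 1.87  2.76 -0.56] w 48.21139353844881 q6 0.6394685952087262
```

View pics/scene16.png

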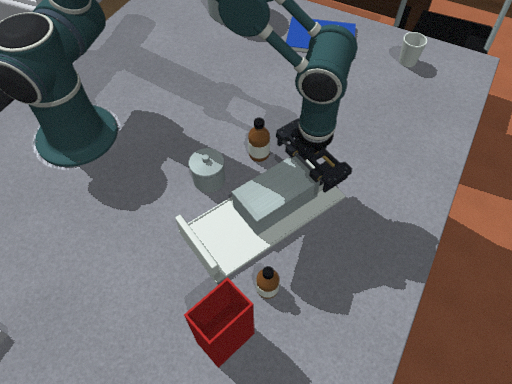

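View pics/side16.png

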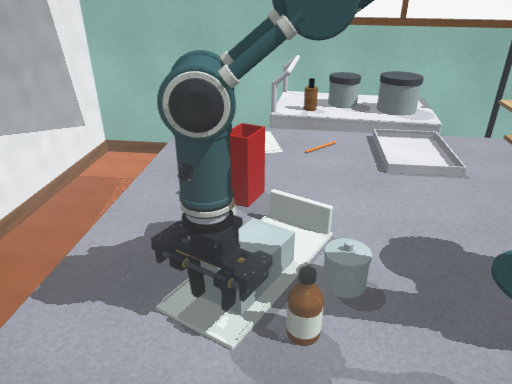

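The fingers are in contact with the rim (about 3 N) and both bottles and the drum are clear. Pushing.

```bash
python3 -m pendant '[{"tx":0,"ty":0.1,"tz":0,"turn":0,"grip":0.1},{"tx":0,"ty":0.1,"tz":0,"turn":0,"grip":0.1},{"tx":0,"ty":0.1,"tz":0,"turn":0,"grip":0.1},{"tx":0,"ty":0.1,"tz":0,"turn":0,"grip":0.1},{"tx":0,"ty":0.1,"tz":0,"turn":0,"grip":0.1},{"tx":0,"ty":0.1,"tz":0,"turn":0,"grip":0.1},{"tx":0,"ty":0.1,"tz":0,"turn":0,"grip":0.1},{"tx":0,"ty":0.1,"tz":0,"turn":0,"grip":0.1},{"tx":0,"ty":0.1,"tz":0,"turn":0,"grip":0.1},{"tx":0,"ty":0.1,"tz":0,"turn":0,"grip":0.1}]'
python3 st.py 17 scene wrist
```

```text
clock: 20.1
eef_pos: [592.7, 95.1, 28.7]
ee_rot: [[0.898, -0.439, 0.0], [-0.439, -0.898, 0.0], [0.0, -0.0, -1.0]]
wrist_force: [1.2, 3.7, 1.1]
width: 48.2
t 20.1 tcp [592.75  95.09  28.69] board [99.69  5.21] yaw -26.068820877213952 rel -89.94521131819594 F [1.17 3.66 1.07] w 48.19967302499316 q6 0.5724466739975126
```

View pics/scene17.png

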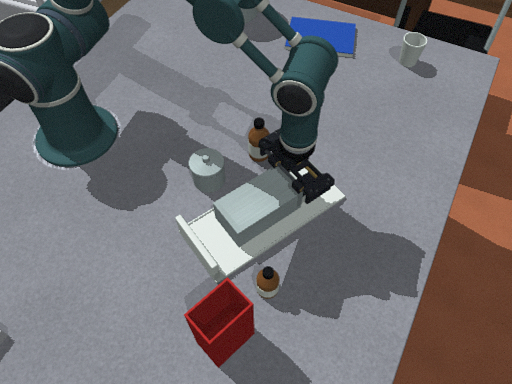

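View pics/wrist17.png

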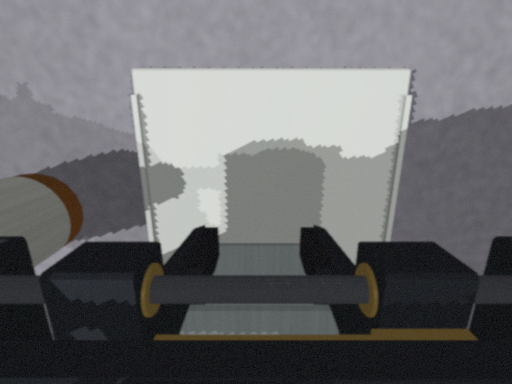

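The holder is sliding straight. Continuing.

```bash
python3 -m pendant '[{"tx":0,"ty":0.1,"tz":0,"turn":0,"grip":0.1},{"tx":0,"ty":0.1,"tz":0,"turn":0,"grip":0.1},{"tx":0,"ty":0.1,"tz":0,"turn":0,"grip":0.1},{"tx":0,"ty":0.1,"tz":0,"turn":0,"grip":0.1},{"tx":0,"ty":0.1,"tz":0,"turn":0,"grip":0.1},{"tx":0,"ty":0.1,"tz":0,"turn":0,"grip":0.1},{"tx":0,"ty":0.1,"tz":0,"turn":0,"grip":0.1},{"tx":0,"ty":0.1,"tz":0,"turn":0,"grip":0.1},{"tx":0,"ty":0.1,"tz":0,"turn":0,"grip":0.1},{"tx":0,"ty":0.1,"tz":0,"turn":0,"grip":0.1},{"tx":0,"ty":0.1,"tz":0,"turn":0,"grip":0.1},{"tx":0,"ty":0.1,"tz":0,"turn":0,"grip":0.1}]'
python3 st.py 18 scene side
```

```text
clock: 21.4
eef_pos: [566.1, 41.1, 28.5]
ee_rot: [[0.898, -0.44, -0.0], [-0.44, -0.898, 0.0], [-0.0, -0.0, -1.0]]
wrist_force: [0.6, 3.4, 1.0]
width: 48.6
t 21.4 tcp [566.11  41.1   28.49] board [39.49  5.35] yaw -26.073780419982423 rel -89.95017086096442 F [0.62 3.45 0.98] w 48.62874042849237 q6 0.48361880546884173
```

View pics/scene18.png

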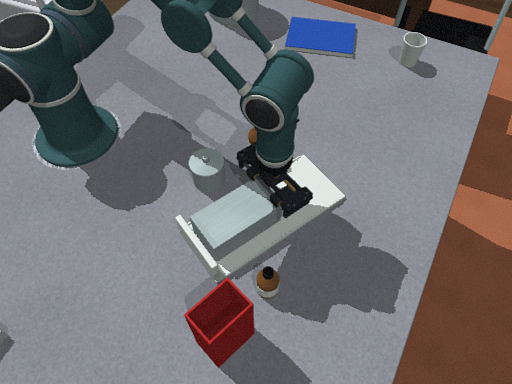

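View pics/side18.png

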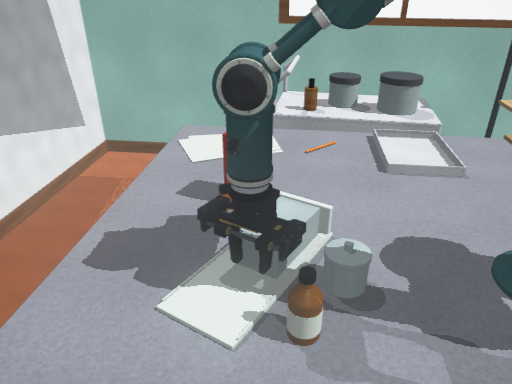

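Small gap left. I'll creep in and watch the force.

```bash
python3 -m pendant '[{"tx":0,"ty":0.05,"tz":0,"turn":0,"grip":0.1},{"tx":0,"ty":0.05,"tz":0,"turn":0,"grip":0.1},{"tx":0,"ty":0.05,"tz":0,"turn":0,"grip":0.1},{"tx":0,"ty":0.05,"tz":0,"turn":0,"grip":0.1}]'
python3 st.py 19
python3 -m pendant '[{"tx":0,"ty":0.03,"tz":0,"turn":0,"grip":0.1},{"tx":0,"ty":0.03,"tz":0,"turn":0,"grip":0.1}]'
python3 st.py 19
```

```text
clock: 21.9
eef_pos: [561.7, 32.4, 28.3]
ee_rot: [[0.898, -0.439, -0.0], [-0.439, -0.898, 0.0], [-0.0, 0.0, -1.0]]
wrist_force: [1.6, 2.1, 0.3]
width: 48.2
t 21.9 tcp [561.67  32.38  28.34] board [29.71  5.5 ] yaw -26.061636225170677 rel -89.93802666615267 F [1.6  2.06 0.3 ] w 48.158086579130945 q6 0.4681518752053589
clock: 22.1
eef_pos: [561.0, 30.6, 28.5]
ee_rot: [[0.898, -0.44, 0.001], [-0.44, -0.898, 0.002], [0.0, -0.002, -1.0]]
wrist_force: [4.2, 11.3, -1.0]
width: 48.1
t 22.1 tcp [561.    30.6   28.52] board [27.81  5.32] yaw -26.123591014298153 rel -89.99998145528015 F [ 4.2  11.33 -0.98] w 48.142345124772554 q6 0.46350338876726094
```

The force jumped to about 12 N at x≈28, which means the base has met the stop. One more light press will square it.

```bash
python3 -m pendant '[{"tx":0,"ty":0.015,"tz":0,"turn":0,"grip":0.1},{"tx":0,"ty":0.01,"tz":0,"turn":0,"grip":0.1},{"tx":0,"ty":0,"tz":0,"turn":0,"grip":0.1}]'
python3 st.py 19 side scene wrist
```

```text
clock: 22.4
eef_pos: [561.0, 30.6, 28.7]
ee_rot: [[0.898, -0.44, 0.002], [-0.44, -0.898, 0.003], [0.001, -0.004, -1.0]]
wrist_force: [4.1, 10.6, -1.0]
width: 48.7
t 22.4 tcp [561.02  30.64  28.71] board [27.86  5.31] yaw -26.121687949804922 rel -89.99807839078692 F [ 4.06 10.57 -0.98] w 48.73392469451511 q6 0.4616220292304556
```

View pics/wrist19.png

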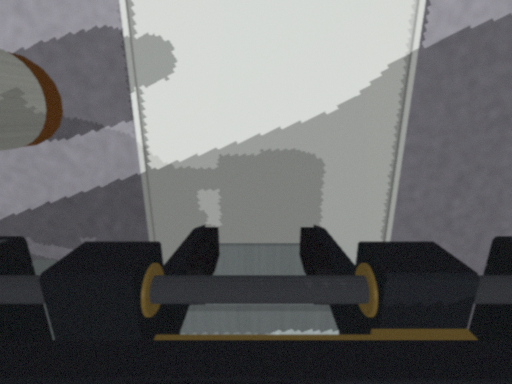

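View pics/scene19.png

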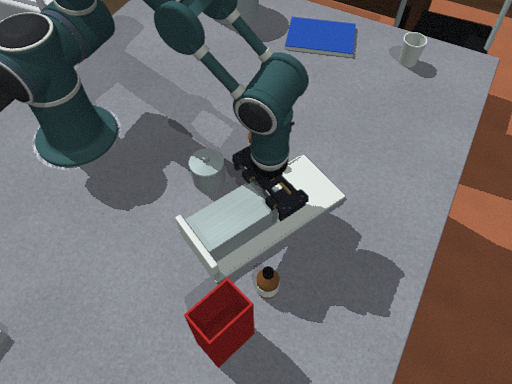

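It is firmly against the stop: position steady at 27.9, about 11 N. I'll back straight off, rise and check.

```bash
python3 -m pendant '[{"tx":0,"ty":-0.04,"tz":0,"turn":0,"grip":0.1},{"tx":0,"ty":-0.1,"tz":0,"turn":0,"grip":0.1},{"tx":0,"ty":-0.3,"tz":0,"turn":0,"grip":0.1},{"tx":0,"ty":-0.4,"tz":0,"turn":0,"grip":0.1},{"tx":0,"ty":-0.4,"tz":0,"turn":0,"grip":0.1},{"tx":0,"ty":-0.4,"tz":0,"turn":0,"grip":0.1},{"tx":0,"ty":-0.4,"tz":-0.4,"turn":0,"grip":0.1},{"tx":0,"ty":-0.4,"tz":-0.6,"turn":0,"grip":0.1},{"tx":0,"ty":-0.4,"tz":-0.8,"turn":0,"grip":0.1},{"tx":0,"ty":0,"tz":-0.8,"turn":0,"grip":0.1},{"tx":0,"ty":0,"tz":-0.8,"turn":0,"grip":0.1},{"tx":0,"ty":0,"tz":0,"turn":0,"grip":0.1}]'
python3 st.py 20 side scene wrist
python3 - <<'E'
import cv2
a=cv2.imread('pics/side20.png')[150:350,155:385]; cv2.imwrite('pics/si20z.png',cv2.resize(a,None,fx=3.0,fy=3.0,interpolation=cv2.INTER_CUBIC))
a=cv2.imread('pics/scene20.png')[110:300,165:365]; cv2.imwrite('pics/sc20z.png',cv2.resize(a,None,fx=3.0,fy=3.0,interpolation=cv2.INTER_CUBIC))
E
```

```text
clock: 23.75
eef_pos: [627.2, 158.5, 206.6]
ee_rot: [[0.899, -0.438, 0.013], [-0.438, -0.899, 0.003], [0.01, -0.008, -1.0]]
wrist_force: [-0.1, 0.3, 0.8]
width: 48.5
t 23.75 tcp [627.15 158.54 206.55] board [171.81   2.25] yaw -26.009624304564593 rel -89.88601474554659 F [-0.06  0.28  0.83] w 48.496740213285655 q6 0.6631105995546095
```

View pics/si20z.png

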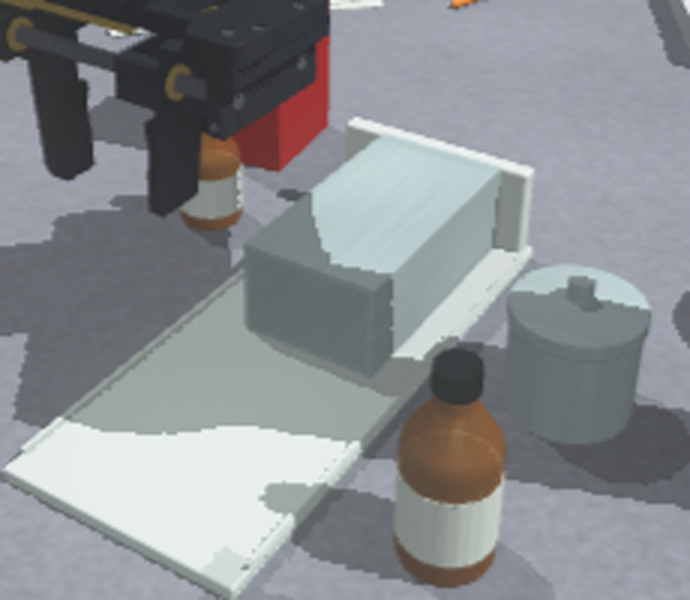

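View pics/sc20z.png

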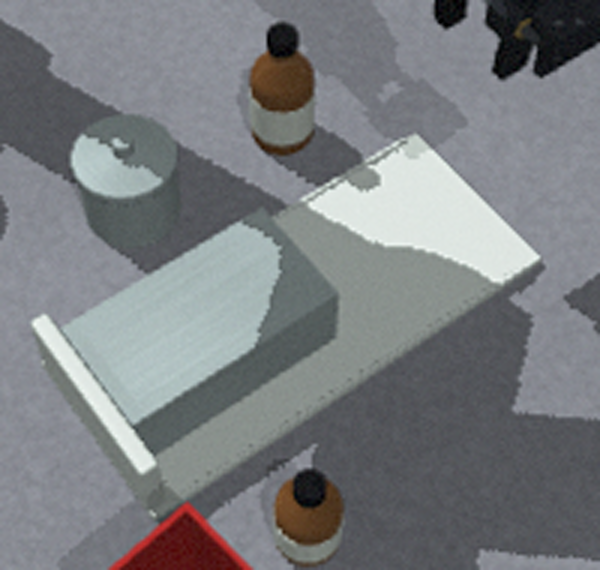

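View pics/scene20.png

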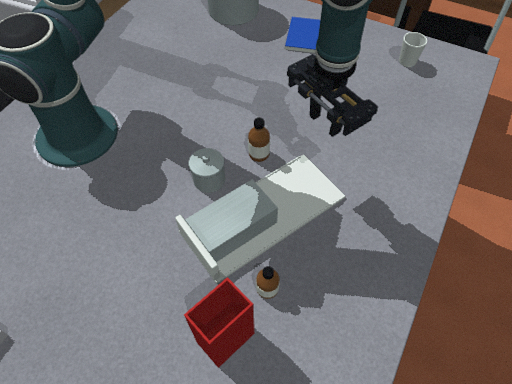

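```bash
python3 -m pendant '[{"tx":0,"ty":0,"tz":0,"turn":0,"grip":0.1},{"tx":0,"ty":0,"tz":0,"turn":0,"grip":0.1},{"tx":0,"ty":0,"tz":0,"turn":0,"grip":0.1}]'
python3 st.py 21 side wrist scene
python3 - <<'E'
from st import *
a=cv2.imread('pics/side21.png')[185:285,225:345]; cv2.imwrite('pics/si21z.png',cv2.convertScaleAbs(cv2.resize(a,None,fx=6,fy=6,interpolation=cv2.INTER_CUBIC),alpha=1.8))
sc=pickle.load(open('scene21.pkl','rb'));si=pickle.load(open('side21.pkl','rb'))
S=lambda u,v:(165+u/3-.3,110+v/3-.3); D=lambda u,v:(155+u/3-.3,150+v/3-.3)
# lying: local x from base(0) to mouth(180)
H=[(sc,[((180,48,76),S(262,210)),((180,-48,76),S(338,297)),((180,-48,10),S(337,340)),((0,48,76),S(62,328)),((0,-48,76),S(137,420))]),
(si,[((180,-48,76),D(246,245)),((180,48,76),D(391,278)),((180,-48,10),D(247,330)),((180,48,10),D(384,375)),((0,48,76),D(500,172))])]
q,r=fit(H,[500,-100,1.1]); b=R(qb[2]).T@(q[:2]-qb[:2]); print('base centre board',b,'yaw rel',np.degrees(q[2]-qb[2]),r)
E
```

```text
clock: 24.2
eef_pos: [621.6, 156.0, 196.7]
ee_rot: [[0.898, -0.44, -0.003], [-0.44, -0.898, -0.001], [-0.002, 0.002, -1.0]]
wrist_force: [0.3, 0.0, 0.4]
width: 48.6
t 24.2 tcp [621.6  155.98 196.72] board [167.07   6.11] yaw -26.081414087219937 rel -89.95780452820193 F [0.26 0.02 0.43] w 48.55711785712725 q6 0.6621985325264289
base centre board [-163.79    5.12] yaw rel 1.2126910582356691 [-0.69 -1.4   0.19 -2.16 -0.5  -1.6  -0.72  0.64 -0.86  2.02 -0.25 -0.35
 -4.15  3.98  0.2  -0.48 -2.83  0.83  0.19 -2.35]
```

View pics/si21z.png

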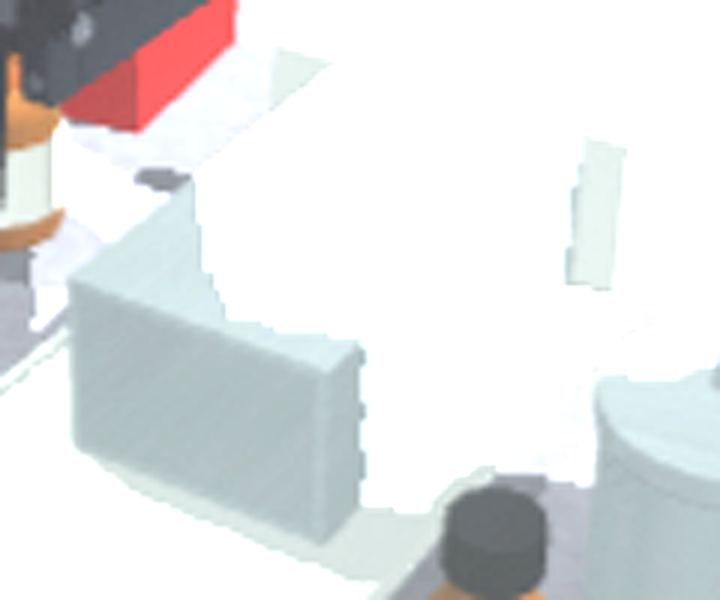

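View pics/wrist21.png

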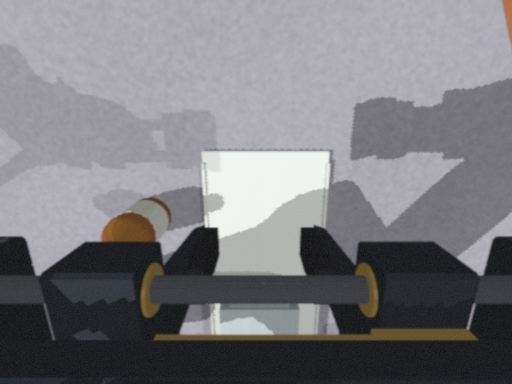

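The fit puts the base centre at x = −163.8 mm, within error of the stop's face at −165. Yaw reads 1.2°, but some corner picks were poor (4 px). I have time, so I'll look down on the stop with the wrist camera to check squareness.

```bash
python3 -m pendant '[{"tx":0,"ty":0,"tz":-0.6,"turn":0,"grip":0.1},{"tx":0,"ty":0,"tz":-0.6,"turn":0,"grip":0.1},{"tx":0.2,"ty":0.6,"tz":0,"turn":0,"grip":0.1},{"tx":0.2,"ty":0.6,"tz":0,"turn":0,"grip":0.1},{"tx":0.2,"ty":0.6,"tz":0,"turn":0,"grip":0.1},{"tx":0.2,"ty":0.6,"tz":0,"turn":0,"grip":0.1},{"tx":0.2,"ty":0.6,"tz":0,"turn":0,"grip":0.1},{"tx":0.2,"ty":0.6,"tz":0,"turn":0,"grip":0.1},{"tx":0.2,"ty":0.6,"tz":0,"turn":0,"grip":0.1},{"tx":0.2,"ty":0.6,"tz":0,"turn":0,"grip":0.1}]'
python3 -m pendant '[{"tx":0,"ty":0,"tz":0,"turn":-1,"grip":0.1},{"tx":0,"ty":0,"tz":0,"turn":-1,"grip":0.1},{"tx":0,"ty":0,"tz":0,"turn":-1,"grip":0.1},{"tx":0,"ty":0,"tz":0,"turn":-1,"grip":0.1},{"tx":0,"ty":0,"tz":0,"turn":-1,"grip":0.1},{"tx":0,"ty":0,"tz":0,"turn":-1,"grip":0.1},{"tx":0,"ty":0,"tz":0,"turn":-1,"grip":0.1},{"tx":0,"ty":0,"tz":0,"turn":-1,"grip":0.1},{"tx":0,"ty":0,"tz":0,"turn":-1,"grip":0.1},{"tx":0,"ty":0,"tz":0,"turn":-1,"grip":0.1},{"tx":0,"ty":0,"tz":0,"turn":-1,"grip":0.1},{"tx":0,"ty":0,"tz":0,"turn":-1,"grip":0.1}]'
python3 -m pendant '[{"tx":0,"ty":0,"tz":0,"turn":-1,"grip":0.1},{"tx":0,"ty":0,"tz":0,"turn":-1,"grip":0.1},{"tx":0,"ty":0,"tz":0,"turn":-1,"grip":0.1},{"tx":0,"ty":0,"tz":0,"turn":-0.7,"grip":0.1},{"tx":0,"ty":0,"tz":0,"turn":0,"grip":0.1},{"tx":0,"ty":0,"tz":0,"turn":0,"grip":0.1}]'
python3 st.py 22 wrist scene side
```

```text
clock: 25.35
eef_pos: [588.5, -95.8, 258.6]
ee_rot: [[0.898, -0.44, 0.0], [-0.44, -0.898, -0.0], [0.0, -0.0, -1.0]]
wrist_force: [0.0, 0.6, 0.2]
width: 48.3
clock: 26.55
eef_pos: [588.8, -94.6, 258.5]
ee_rot: [[0.732, 0.681, -0.0], [0.681, -0.732, 0.0], [-0.0, -0.0, -1.0]]
wrist_force: [0.2, 0.1, 0.6]
width: 48.7
clock: 27.15
eef_pos: [588.8, -94.6, 258.5]
ee_rot: [[0.442, 0.897, -0.0], [0.897, -0.442, 0.0], [0.0, -0.0, -1.0]]
wrist_force: [0.4, 1.0, -0.7]
width: 48.6
t 27.15 tcp [588.82 -94.55 258.47] board [-72.3  -74.77] yaw 63.78090201544464 rel -0.09548842553735426 F [ 0.43  0.95 -0.69] w 48.59609235138529 q6 -1.314196692967201
```

View pics/wrist22.png

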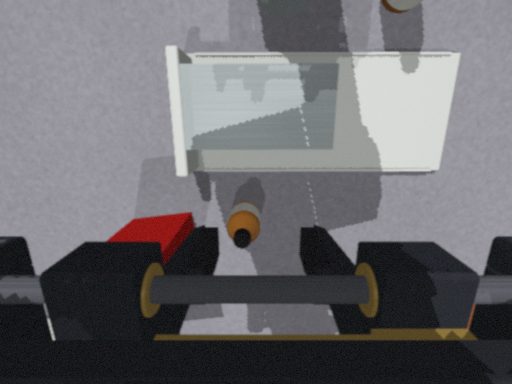

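Run:
```python
from st import *
c=pickle.load(open('wrist22.pkl','rb'))
a=c['frame'][40:185,155:355]; cv2.imwrite('pics/w22z.png',cv2.convertScaleAbs(cv2.resize(a,None,fx=4,fy=4,interpolation=cv2.INTER_CUBIC),alpha=1.2))
```

```text
(no output)
```

View pics/w22z.png

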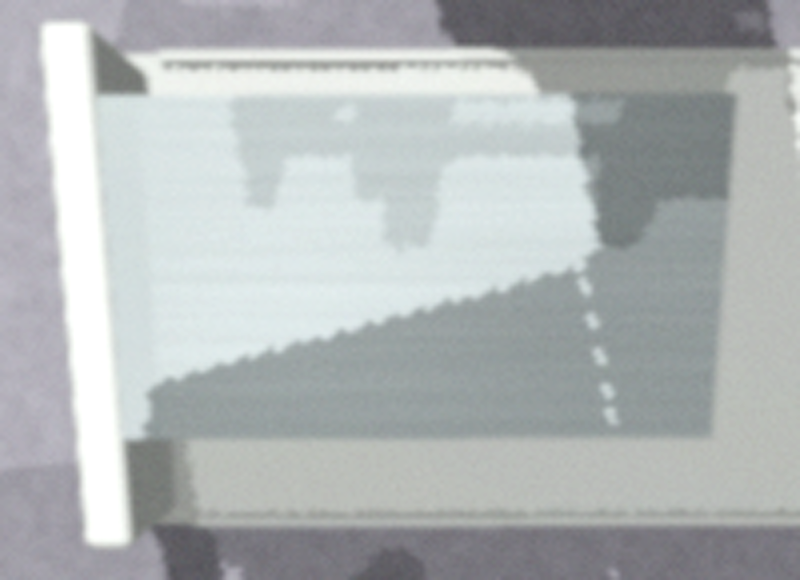

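View pics/scene22.png

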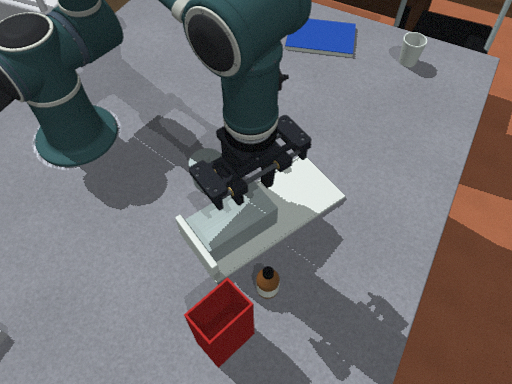

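From above, the base edge runs flush along the whole stop face with no gap, and the holder's long edges are parallel to the board's. The bystanders haven't moved and the arm is clear, so I'll hand in.

Run:
```python
from h import *
print(env.sign_off())
```

```text
the job is handed in; nothing more can be done
None
```

The holder is lying on its side on the board with its base squared up against the stop, and the job is handed in after about 27 s of the 72 s.

- **Tipping:** With the fingers inside the mouth, I turned the holder about 6° to line up with the board. I then tipped it over its far bottom edge and kept a finger against the upper rim all the way down. The contact force stayed at about 1–3 N and fell to zero once it was lying flat.
- **Pushing:** I pushed it about 120 mm along the board with both fingers on the mouth rim. It met the stop with about 12 N, and I then backed off and rose clear.

**Last checks:**
- **Squareness:** The wrist view from above shows the base flush along the stop with no visible gap, and the holder's sides parallel to the board.
- **Fit from the images:** This put the base centre at x = −163.8 mm (stop face at −165 mm) with 1.2° of yaw. The yaw disagrees slightly with the flush view, but some of the corner points I picked were off by up to 4 pixels, so I put it down to that.
- **Bystanders:** The bottles and drum had not moved in the pictures taken after the push.
- **Robot:** It was touching nothing; the wrist force read about 1 N, near the sensor's noise.

The first move command was refused because its rows left out some keys. Nothing moved as a result.

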